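# Sort coffee canisters by weight and lock the delivery rack

## Robot

A 6-joint arm with a two-finger parallel gripper is mounted at the origin on the work surface. World frame = base frame: x ahead of the robot, y to its left, z up, the work surface at z = 0. Lengths are in m, angles in rad, forces in N, time in s.
With the tool pointing down it reaches from about 0.35 to 0.875 m from the base axis. Payload 15.5 kg.
Tool frame: the origin (TCP) lies at the very end of the fingers, on their centre line; the grasp point (between the pads) lies r.pinch_z behind it (r.pinch_z is the distance from the TCP to the grasp point, in m); z points along the fingers, y is the line along which they close (so a half turn about z gives the same grasp; the last joint's range is limited). The gripper opens to 85 mm and grips with 20 to 120 N. Pads are 22 mm wide; open, the fingers measure 114 mm over their backs; the gripper's body (76 mm by 85 mm) begins 54 mm behind the grasp point. The pads swing forward as they close: fully open they stand 13 mm farther back than shut.
Start: joints at [-1.232, 0.494, 1.345, -0, 1.302, -0.096], TCP at [0.263, -0.567, 0.202] pointing down, gripper open.
Joint ranges: [-2.91, 2.91], [-0.82, 2.16], [0.22, 2.67], [-1.22, 4.37], [0.12, 2.79], [-3.08, 3.08]. Speed limits (rad/s): [1.89, 1.89, 2.57, 3.01, 3.01, 3.01].

## Interface

Orientations are given as a unit quaternion [x, y, z, w].
In Python, from station import r, capture, calibration, ticket, boxes_of gives the robot as it stands. The module is installed in compiled form; this text tells all that it offers.
- The arm moves only by the shell command python3 -m jog 'ROWS' [FORCE]. ROWS is a JSON object of lists of equal length, an entry for each row: "offset": the shift along the tool's x, y, z in m, a list of three; "twist": the turn, a rotation vector about the tool's x, y, z in rad, a list of three; "hand": the opening, from 0 (shut) to 1 (fully open). A call has 1 to 8 rows; each row shifts and turns the commanded pose from where the row before left it, along the tool's axes as they then stand; what a row does not reach is not made up. A row lasts 1/8 s, in which the tool goes at most 62.5 mm and 10.7 degrees, less where a joint would pass 70% of its speed; a pose out of reach is approached as far as the arm can. A call with a gripper value outside its range is refused whole. The fingers move at their own pace and stop on an object; FORCE is the grip in N (left out, the last holds). Time passes only in rows, so rows that do not move let the fingers close. It gives the time, the measured TCP pose, the force, the opening and the grip force at its end, in the units of the state.
- r.get_obs(): the state, without advancing time (a new reading comes with each control period).
- capture(name): name is "scene" or "side" or "wrist"; returns (picture, depth): 400x640x3 uint8, red, green, blue; 400x640 float32, m along the optical axis (not along the pixel's ray), 0 where there is no reading.
- calibration(name): a dict with "fov_y" (degrees; the focal length in pixels is half the picture's height over the tangent of half this angle, whatever the lens; pixels are square), "cx", "cy" (the principal point, pixels), "k1" (the pictures are not rectified: a ray, as slopes to the right and down, at radius r is drawn at 1 + k1 r^2 times it, then the intrinsics apply), "eye" and "orientation" of the camera in the world. Camera axes: x right, y up, looking along -z (the intrinsics and any distortion apply to the point x, -y, -z); pixel columns grow to the right and rows downward; lengths in m; the calibration is good to about 2 mm. A picture is of the moment at which its call begins: read the wrist's pose just before it. calibration takes no time and is no camera call; for the wrist camera it gives the pose at the moment of the call.
- ticket.job_done(): hands the job in; it is judged then, once.
Trained networks look in the newest picture that a camera, given by its name, has taken for a name from the list of things; names that differ only in an ending like _2 or _b are one class to them, and where a whole thing is asked for, a point or a joint stands for the part that bears it (a point fixed in the world has none). Each returns a list of dicts, best first, with "conf" (0 to 1); they miss things now and then, are a little off and sometimes report something else, mostly with a low value. They report only what shows in the picture. A call takes as long as a camera call. They do not tell look-alikes from the thing itself.
- boxes_of(label, camera): "bbox" ([left, top, right, bottom] in pixels, round what is visible of it).
The state is a dict: "time_s": time; "joints": joint angles; "qd": joint speeds; "joint_torque": joint torques, N m; "eef_pos": TCP position; "orientation": TCP orientation; "ft_force": force on the tool from outside, world axes, zero at the start; "moment": the same for the moment, N m; "gripper_width": opening from 0.0 (shut) to 1.0 (fully open); "finger_force": force on a finger pad.
Only numpy, scipy, OpenCV 4.12 (cv2) and the standard library are available. Lean on these libraries where they do the work, as an engineer would, in place of code of your own. Each camera call takes 0.05 s, during which the arm holds its last target. There are 200 camera calls.

## Task

Slide the rack's transport-lock bar fully open to its far stop, then feel the weight of each coffee canister: those heavier than 300 g go upright into the rack, one to a cell, and the lighter ones stand upright in the red refill tray, none on top of another. When all are sorted, slide the lock bar back to its near stop, over the row. Leave everything else on the table where it is.

Things in the scene. Friction and masses are not known exactly. Their poses are not given: they have to be found in the camera images.
- canister1: closed round coffee canister, dark steel with paper label band and orange lid, 66 mm diameter, 72 mm tall; origin at the centre of its underside, z up along its axis. All canisters look alike; the hidden fill makes each weigh anything from about 110 to 490 g, drawn afresh each time. May be absent
- canister2: closed round coffee canister, dark steel with paper label band and orange lid, 66 mm diameter, 72 mm tall; origin at the centre of its underside, z up along its axis. All canisters look alike; the hidden fill makes each weigh anything from about 110 to 490 g, drawn afresh each time. May be absent
- canister3: closed round coffee canister, dark steel with paper label band and orange lid, 66 mm diameter, 72 mm tall; origin at the centre of its underside, z up along its axis. All canisters look alike; the hidden fill makes each weigh anything from about 110 to 490 g, drawn afresh each time. May be absent
- canister4: closed round coffee canister, dark steel with paper label band and orange lid, 66 mm diameter, 72 mm tall; origin at the centre of its underside, z up along its axis. All canisters look alike; the hidden fill makes each weigh anything from about 110 to 490 g, drawn afresh each time. May be absent
- rack: grey and blue delivery rack fixed to the table; row of four cells along its y; origin under the middle of the row at table level, z up. Cells 86 x 85 mm inside, floor 6 mm up, long walls 24 mm tall (outer faces at x = -48 and +48 mm), dividers 20 mm tall. Blue end plates at y = -186 and +186 mm, 84 mm tall, x from -46 to +118 mm, carry the lock bar
- cell0 (a point): centre of the floor of rack cell 0, at rack y = -135 mm, 6 mm above the table
- cell1 (a point): centre of the floor of rack cell 1, at rack y = -45 mm, 6 mm above the table
- cell2 (a point): centre of the floor of rack cell 2, at rack y = +45 mm, 6 mm above the table
- cell3 (a point): centre of the floor of rack cell 3, at rack y = +135 mm, 6 mm above the table
- lock_bar (a joint): position (m) of the rack's yellow lock bar, sliding along rack x above the canister tops: 0 = locked, at its near stop, over the row (no canister can pass); grows along rack +x, away from the robot; 0.085 = fully open, at its far stop. Rubs with about 2.5 N, stays where left. Bar 24 mm wide, 388 mm long along rack y, 86 to 98 mm above the table
- lock_knob (a point): black round grip knob in the middle of the lock bar, 26 mm diameter, standing from 98 to 134 mm above the table; this point is on its axis, 118 mm above the table
- refill_tray: flat red refill tray fixed to the table on the left or right, 200 x 200 mm, rim 10 mm tall and 4 mm thick; origin under its centre, at table level; its floor is 4 mm above the table
- mat: cork arrival mat fixed to the table, 200 x 200 x 3 mm, on the other side of the table from the tray; origin under its centre. Some canisters stand on it, others on the bare table in front of the rack
- tape_roll: roll of brown parcel tape lying flat on the mat, 80 mm diameter, 30 mm tall, origin centre of underside; leave alone
- parcel: brown carton 70 x 100 x 70 mm at a far corner, beyond the tray or the mat; origin centre of underside; leave alone
- capsule_box: orange carton 70 x 110 x 90 mm at a far corner, beyond the tray or the mat; origin centre of underside; leave alone
- sugar_jar: glass jar with blue cap, 64 mm diameter, 85 mm tall, on the left near the robot; origin centre of underside; leave alone
- mug: white mug, 80 mm diameter, 90 mm tall, on the right near the robot; origin centre of underside; leave alone
There are look-alikes about, which are no part of the job. What is shaped like the canister4 but turquoise is not meant.

How it is judged:
On the way, in this order (a step that is already met when the one before it is completed fails the run):
1. the lock bar is fully open, at its far stop (value of joint lock_bar above 0.079 m), for 0.2 s.
2. every canister stands sorted by weight, the heavy ones in the rack and the light ones in the tray (((angle between canister1's own z axis and vertical below 0.15 rad and z of canister1 in the frame of rack between -0.004 and 0.016 m and x of canister1 in the frame of rack between -0.022 and 0.022 m and y of canister1 in the frame of rack between -0.155 and 0.155 m and contact force between canister1 and rack above 2.45 N) or (angle between canister1's own z axis and vertical below 0.15 rad and z of canister1 in the frame of refill_tray between -0.004 and 0.016 m and x of canister1 in the frame of refill_tray between -0.075 and 0.075 m and y of canister1 in the frame of refill_tray between -0.075 and 0.075 m and contact force between canister1 and refill_tray below 3.43 N)) and ((angle between canister2's own z axis and vertical below 0.15 rad and z of canister2 in the frame of rack between -0.004 and 0.016 m and x of canister2 in the frame of rack between -0.022 and 0.022 m and y of canister2 in the frame of rack between -0.155 and 0.155 m and contact force between canister2 and rack above 2.45 N) or (angle between canister2's own z axis and vertical below 0.15 rad and z of canister2 in the frame of refill_tray between -0.004 and 0.016 m and x of canister2 in the frame of refill_tray between -0.075 and 0.075 m and y of canister2 in the frame of refill_tray between -0.075 and 0.075 m and contact force between canister2 and refill_tray below 3.43 N)) and ((angle between canister3's own z axis and vertical below 0.15 rad and z of canister3 in the frame of rack between -0.004 and 0.016 m and x of canister3 in the frame of rack between -0.022 and 0.022 m and y of canister3 in the frame of rack between -0.155 and 0.155 m and contact force between canister3 and rack above 2.45 N) or (angle between canister3's own z axis and vertical below 0.15 rad and z of canister3 in the frame of refill_tray between -0.004 and 0.016 m and x of canister3 in the frame of refill_tray between -0.075 and 0.075 m and y of canister3 in the frame of refill_tray between -0.075 and 0.075 m and contact force between canister3 and refill_tray below 3.43 N)) and ((angle between canister4's own z axis and vertical below 0.15 rad and z of canister4 in the frame of rack between -0.004 and 0.016 m and x of canister4 in the frame of rack between -0.022 and 0.022 m and y of canister4 in the frame of rack between -0.155 and 0.155 m and contact force between canister4 and rack above 2.45 N) or (angle between canister4's own z axis and vertical below 0.15 rad and z of canister4 in the frame of refill_tray between -0.004 and 0.016 m and x of canister4 in the frame of refill_tray between -0.075 and 0.075 m and y of canister4 in the frame of refill_tray between -0.075 and 0.075 m and contact force between canister4 and refill_tray below 3.43 N)) and linear speed of each of canister1, canister2, canister3, canister4 below 0.02 m/s), for 0.3 s.
3. the lock bar is back at its near stop, over the row (value of joint lock_bar below 0.006 m), for 0.2 s.
At the end, for the whole second after the job is handed in: Each canister stands upright (0.15 rad), at rest: over 300 g in a rack cell, lighter in the refill tray (within 50 g of 300 g, either); lock bar within 6 mm of its near stop (earlier within 6 mm of the far one); other things within 5 cm of their start (all of step 2 and value of joint lock_bar below 0.006 m); the robot touches nothing.
It fails at once if a bystander is disturbed (moved over 5 cm) (distance of any of tape_roll, parcel, capsule_box, sugar_jar, mug from where it was at the start of the episode above 0.05 m).
Of canister1, canister2, canister3, canister4 only 3 to 4 are there at a start; the rules pass over those that are not, and their reading is None.
At some moment in a run one of canister1, canister2, canister3, canister4 may be knocked a few centimetres aside while the robot is not near it.
It also fails if it takes over 208 s, if anything falls off the work surface, if the arm or the gripper's body presses on something with over 40 N, if the wrist force passes 120 N, or if a joint passes its speed limit or range.

## Working session

There is one attempt and no reset: what is moved stays moved. The work goes in short steps, Python scripts to look and compute and a shell command to move; the robot and the scene stay as the last step left them, time stands still between calls to the robot, and variables do not carry over. Pictures are saved under pics/ and viewed, at most 14 in all, crops included, and the job is handed in when it is done.

```bash
mkdir -p pics; cat > h.py <<'E'
import numpy as np, cv2
from scipy.spatial.transform import Rotation as R
from station import r, capture, calibration, ticket, boxes_of
def snap(cam,fn=None):
    c=calibration(cam); p,d=capture(cam)
    if fn: cv2.imwrite('pics/'+fn,p[:,:,::-1])
    return c,p,d
def world(c,u,v,d):
    u=np.asarray(u,float);v=np.asarray(v,float);d=np.asarray(d,float)
    f=200/np.tan(np.radians(c['fov_y'])/2)
    K=np.array([[f,0,c['cx']],[0,f,c['cy']],[0,0,1]])
    q=cv2.undistortPoints(np.stack([u.ravel(),v.ravel()],1)[:,None],K,np.array([c['k1'],0,0,0.]))[:,0]
    P=np.stack([q[:,0],-q[:,1],-np.ones(len(q))],1)*d.ravel()[:,None]
    return R.from_quat(c['orientation']).apply(P)+c['eye']
def cloud(c,d):
    v,u=np.mgrid[0:400,0:640]
    return world(c,u,v,d).reshape(400,640,3)
E
python3 - <<'E'
from h import *
np.set_printoptions(precision=3,suppress=True)
print(r.get_obs(), r.pinch_z)
for cam in ['scene','side']:
    c,p,d=snap(cam,cam+'0.png'); print(cam,c); W=cloud(c,d)
    for l in ['canister1','lock_knob','rack','refill_tray','mat','tape_roll']:
        for b in boxes_of(l,cam)[:6]:
            x0,y0,x1,y1=map(int,b['bbox']); w=W[max(y0,0):y1+1,max(x0,0):x1+1].reshape(-1,3); w=w[np.isfinite(w).all(1)]
            m=W[(y0+y1)//2,(x0+x1)//2]
            print(l,round(b['conf'],2),[x0,y0,x1,y1],m)
E
```

```text
{'time_s': 0.0, 'joints': array([-1.232,  0.494,  1.346, -0.   ,  1.302, -0.095]), 'qd': array([-0.   , -0.001,  0.001,  0.002,  0.   , -0.   ]), 'joint_torque': array([  0.005, -88.215, -38.387,  -0.   ,   0.01 ,  -0.   ]), 'eef_pos': array([ 0.263, -0.567,  0.201]), 'orientation': array([ 0.977,  0.215, -0.   , -0.001]), 'ft_force': array([ 0.096,  0.052, -0.568]), 'moment': array([ 0.065,  0.006, -0.013]), 'finger_force': 0.0, 'gripper_width': 0.9982393052107337} 0.0187
scene {'fov_y': 51.660017120422644, 'cx': 319.8300741010507, 'cy': 199.12104248266596, 'k1': -0.06865375752123487, 'eye': array([0.922, 0.696, 1.036]), 'orientation': array([0.089, 0.324, 0.903, 0.267])}
canister1 0.88 [382, 352, 412, 391] [0.632 0.546 0.072]
canister1 0.87 [310, 154, 328, 187] [ 0.442 -0.078  0.069]
canister1 0.85 [340, 191, 360, 223] [0.447 0.1   0.071]
canister1 0.79 [370, 295, 399, 329] [0.569 0.418 0.075]
lock_knob 0.62 [333, 251, 433, 348] [0.55  0.389 0.076]
lock_knob 0.58 [255, 158, 318, 261] [0.619 0.024 0.1  ]
rack 0.83 [230, 159, 331, 279] [ 0.628 -0.011  0.019]
rack 0.42 [256, 159, 313,
[... 420 characters left out ...]
[-0.103,  0.336,  0.902, -0.251])}
canister1 0.95 [134, 315, 176, 354] [0.609 0.549 0.069]
canister1 0.76 [354, 175, 377, 203] [ 0.412 -0.075  0.067]
canister1 0.65 [320, 212, 345, 246] [0.419 0.103 0.072]
canister1 0.57 [203, 282, 236, 316] [0.54  0.414 0.076]
lock_knob 0.96 [241, 137, 340, 222] [0.606 0.024 0.096]
lock_knob 0.47 [343, 113, 413, 167] [ 0.507 -0.362  0.001]
rack 0.96 [224, 129, 348, 244] [ 0.659 -0.017  0.   ]
refill_tray 0.73 [340, 114, 414, 168] [ 0.507 -0.356  0.001]
mat 0.65 [243, 137, 337, 219] [0.606 0.024 0.1  ]
mat 0.59 [189, 269, 293, 356] [0.508 0.392 0.004]
mat 0.17 [227, 130, 349, 240] [ 0.644 -0.01   0.02 ]
tape_roll 0.61 [220, 255, 255, 292] [0.588 0.311 0.003]
```

View pics/scene0.png

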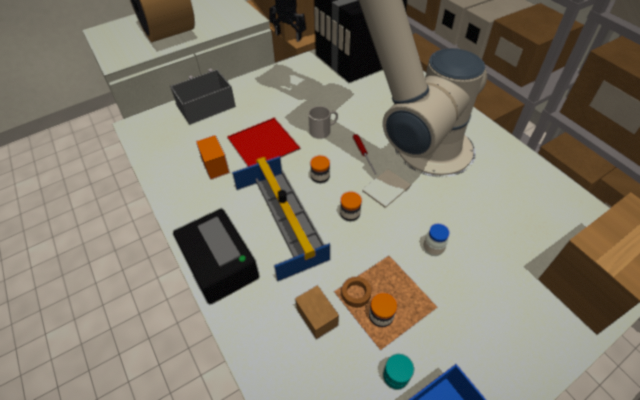

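View pics/side0.png

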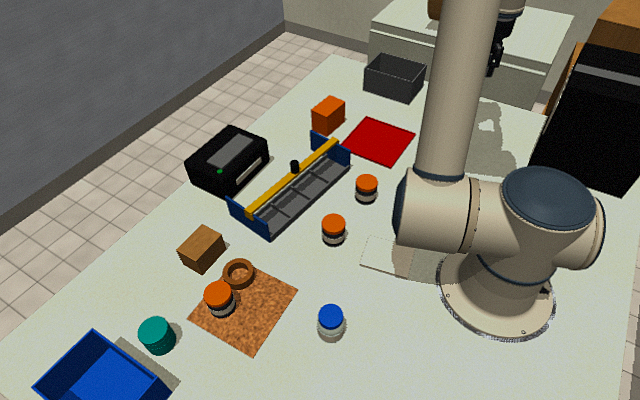

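Scene picture: three orange-lidded canisters at (320,168), (350,206) and (383,308). The turquoise look-alike at (398,371) is not one, nor are the orange carton (212,157) and the blue-capped jar (437,239). The knob is at (282,196). Next I measure precisely and take one close crop.

```bash
cat >> h.py <<'E'
def lids(c,p,d,zlo=0.06,zhi=0.095):
    W=cloud(c,d); h=cv2.cvtColor(p,cv2.COLOR_RGB2HSV)
    m=(h[...,0]<18)&(h[...,1]>150)&(h[...,2]>90)&(W[...,2]>zlo)&(W[...,2]<zhi)&(d>0)
    n,L,s,_=cv2.connectedComponentsWithStats(m.astype(np.uint8))
    out=[]
    for i in range(1,n):
        if s[i,4]<60: continue
        w=W[L==i]; zt=np.median(w[:,2]); w=w[w[:,2]>np.percentile(w[:,2],40)-.004]
        (x,y),rad=cv2.minEnclosingCircle((w[:,:2]*1000).astype(np.float32))
        out.append((s[i,:5].tolist(),np.round([x/1000,y/1000,np.percentile(w[:,2],80),rad/1000],4),np.round((np.percentile(w[:,:2],2,0)+np.percentile(w[:,:2],98,0))/2,4)))
    return out
def rect(W,m):
    return cv2.minAreaRect((W[m][:,:2]*1000).astype(np.float32))
E
python3 - <<'E'
from h import *
for cam in ['scene','side']:
    c,p,d=snap(cam); W=cloud(c,d); h=cv2.cvtColor(p,cv2.COLOR_RGB2HSV); z=W[...,2]
    H,S,V=[h[...,i] for i in range(3)]
    print(cam); [print(' lid',*l) for l in lids(c,p,d)]
    def big(m):
        n,L,s,_=cv2.connectedComponentsWithStats(cv2.erode(m.astype(np.uint8),np.ones((2,2)))); i=1+np.argmax(s[1:,4]); return L==i
    near=(W[...,0]>.4)&(W[...,0]<.85)&(abs(W[...,1])<.3)
    print(' bar',rect(W,big((H>18)&(H<32)&(S>150)&(z>.08)&(z<.11)&near)))
    b=big((V<60)&(z>.11)&(z<.145)&near); print(' knob',b.sum(),W[b].mean(0),rect(W,b))
    print(' tray',rect(W,big(((H<6)|(H>174))&(S>150)&(z<.03)&(W[...,1]<-.2))))
    print(' mat',rect(W,big((S>60)&(H<20)&(z<.015)&(W[...,1]>.2))))
    bl=(H>105)&(H<125)&(S>100)&(z>.07)&(z<.095)&near
    for s in (W[...,1]>.0,W[...,1]<0): b=big(bl&s); print(' plate top',b.sum(),rect(W,b))
    if cam=='side': cv2.imwrite('pics/crop0.png',cv2.resize(p[120:380,130:430,::-1],(750,650))[:600])
E
```

```text
scene
 lid [197, 136, 29, 33, 582] [ 0.7041 -0.3453  0.0926  0.0641] [ 0.702  -0.3455]
 lid [311, 156, 18, 15, 230] [ 0.4257 -0.1039  0.074   0.0336] [ 0.4247 -0.102 ]
 lid [341, 192, 20, 18, 294] [0.4286 0.0795 0.0739 0.034 ] [0.4315 0.0795]
 lid [297, 288, 40, 42, 908] [0.703  0.3156 0.0723 0.0546] [0.7028 0.3152]
 lid [371, 293, 27, 26, 526] [0.5573 0.4015 0.0771 0.0334] [0.5576 0.4014]
 bar ((627.1912231445312, 89.37555694580078), (186.73963928222656, 24.627708435058594), 83.90520477294922)
 knob 57 [ 0.6133471  -0.00312369  0.12699922] ((613.17236328125, -5.876002311706543), (20.47406578063965, 17.28480339050293), 9.35657024383545)
 tray ((506.58563232421875, -356.6341247558594), (204.1583251953125, 194.40213012695312), 89.52647399902344)
 mat ((517.4263305664062, 370.6636047363281), (198.1639862060547, 196.9312286376953), 2.3070318698883057)
 plate top 85 ((692.540283203125, 168.0194549560547), (5.236550331115723, 77.88655853271484), 81.13170623779297)
 plate top 71 ((640.098876953125, -198.66651916503906), (8.172896385192871, 77.38558197021484), 83.05030059814453)
side
 lid [3
[... 376 characters left out ...]
6]
 bar ((609.7462768554688, -5.8558502197265625), (384.9449768066406, 22.697452545166016), 82.56197357177734)
 knob 59 [ 0.60664495 -0.00465453  0.12599099] ((607.4373168945312, -5.776732444763184), (18.032238006591797, 22.5815372467041), 19.839622497558594)
 tray ((505.8706970214844, -354.1360778808594), (207.87904357910156, 199.8773651123047), 89.3550796508789)
 mat ((517.264892578125, 371.0958251953125), (197.4534454345703, 197.7469024658203), 2.3423233032226562)
 plate top 47 ((696.2503662109375, 169.8214111328125), (5.99045991897583, 69.88968658447266), 83.01319122314453)
 plate top 30 ((641.508544921875, -195.45753479003906), (6.706925868988037, 51.943328857421875), 82.60851287841797)
```

View pics/crop0.png

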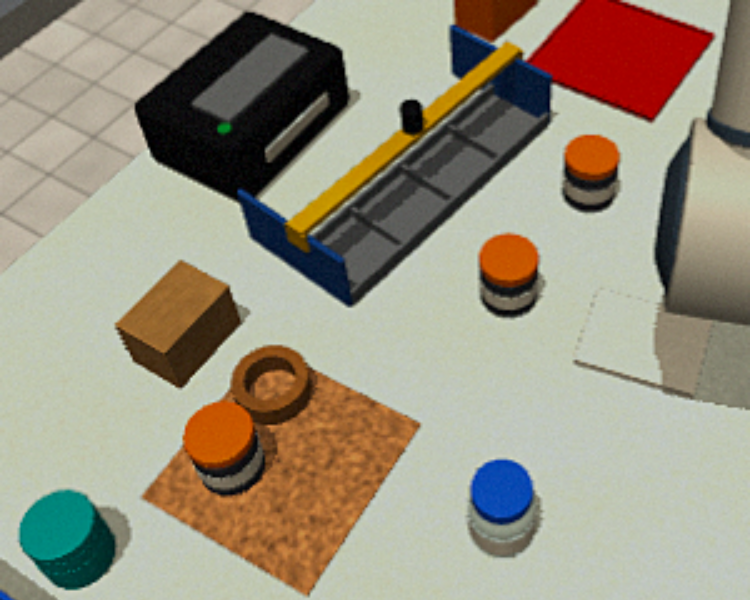

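Crop: the three orange-lidded steel canisters with paper bands are confirmed, at (592,160), (508,265) and (222,440). The turquoise one at (65,530) is excluded. The bar lies over the row, knob at (411,115). First move: turn the tool to the rack's yaw (about -7.5°).

```bash
python3 -m jog '{"offset":[[0,0,0],[0,0,0],[0,0,0],[0,0,0],[0,0,0]],"twist":[[0,0,0.14],[0,0,0.14],[0,0,0.14],[0,0,0.144],[0,0,0]],"hand":[1,1,1,1,1]}' 20
cat >> h.py <<'E'
def to(x,y,z,yaw=None):
    o=r.get_obs(); q=R.from_quat(o['orientation']); 
    a=q.as_matrix()[:,0]; cy=np.degrees(np.arctan2(a[1],a[0]))
    print('tcp',np.round(o['eef_pos'],4),'yaw',round(cy,2),'tilt',np.round(q.as_matrix()[:,2],3),'ft',np.round(o['ft_force'],2),'w',round(o['gripper_width'],3),'t',round(o['time_s'],2))
    print('offset mm',np.round(q.inv().apply(np.array([x,y,z])-o['eef_pos'])*1000,1), '' if yaw is None else ('twist z',round(np.radians(cy-yaw),3)))
E
python3 - <<'E'
from h import *
for cam in ['scene','side']:
    c,p,d=snap(cam); W=cloud(c,d); z=W[...,2]; h=cv2.cvtColor(p,cv2.COLOR_RGB2HSV)
    th=np.radians(-7.5); ex=np.array([np.cos(th),np.sin(th)]); ey=np.array([-ex[1],ex[0]])
    X=(W[...,:2]-[.61,-.006])@ex; Y=(W[...,:2]-[.61,-.006])@ey
    m=(d>0)&(abs(Y)<.17)&(X>-.1)&(X<.13)
    g=m&(z>.019)&(z<.03)
    print(cam,'wall-top X hist',np.histogram(X[g],np.arange(-.07,.08,.005))[0].tolist())
    g2=g&(X<-.02);k=np.polyfit(Y[g2],X[g2],1); print(' near wall fit',k,np.percentile(X[g2],[2,10,50,98]))
    b=(h[...,0]>105)&(h[...,0]<125)&(h[...,1]>100)&(z>.04)&(abs(Y)<.22)&(d>0)&(X>-.1)&(X<.2)
    for s in (1,-1):
        q=b&(Y*s>0); print(' plate X',np.percentile(X[q],[1,5,95,99]),'Y',np.percentile(Y[q],[2,50,98]),'slope',np.polyfit(X[q],Y[q],1)[0])
to(.608,-.006,.17,-7.5)
E
```

```text
time_s: 1.42
eef_pos: [0.2627, -0.5671, 0.2019]
orientation: [0.998, -0.065, -0.0, 0.0]
ft_force: [-0.0, -0.1, 0.4]
gripper_width: 1.004
finger_force: 0.0
scene wall-top X hist [0, 58, 107, 10, 7, 5, 6, 5, 2, 0, 0, 0, 0, 0, 7, 5, 4, 4, 8, 49, 126, 0, 0, 0, 0, 0, 0, 0, 0, 0]
 near wall fit [ 0.01085866 -0.05646572] [-0.06245668 -0.06160533 -0.05856094 -0.03211073]
 plate X [-0.05431015 -0.04817044  0.09457899  0.09959526] Y [0.17919106 0.18378478 0.18686534] slope -0.015569688635099875
 plate X [-0.05661281 -0.05128236  0.09296275  0.09781447] Y [-0.1914562  -0.18739465 -0.18336793] slope 0.004882651299689126
side wall-top X hist [0, 119, 70, 3, 3, 3, 2, 2, 2, 1, 2, 4, 1, 3, 3, 1, 3, 3, 3, 90, 84, 0, 0, 0, 0, 0, 0, 0, 0, 0]
 near wall fit [ 0.00104252 -0.05922166] [-0.06405504 -0.0634668  -0.06079994 -0.03236148]
 plate X [-0.06123114 -0.0586155   0.15999829  0.18007006] Y [0.0085952  0.18673054 0.18902626] slope -0.32203057499586935
 plate X [-0.06237513 -0.05732331  0.16410886  0.17101631] Y [-0.19049816 -0.18416349 -0.00428568] slope 0.3370628613743116
tcp [ 0.2627 -0.5671  0.2019] yaw -7.26 tilt [-0.  0. -1.] ft [-0.34 -0.19  0.34] w 0.996 t 1.52
offset mm [ 271.6 -600.2   31.9] ('twist z', np.float64(0.004))
```

```bash
python3 -m jog '{"offset":[[23,-50,0],[23,-50,0],[23,-50,0],[23,-50,0],[23,-50,0],[23,-50,0],[23,-50,0],[23,-50,0]],"twist":[[0,0,0],[0,0,0],[0,0,0],[0,0,0],[0,0,0],[0,0,0],[0,0,0],[0,0,0]],"hand":[1,1,1,1,1,1,1,1]}' 2>&1 | tail -3; echo; python3 -c "
from h import *
to(.609,-.006,.17,-7.5)"
```

```text
ft_force: [2.1, -0.7, 0.3]
gripper_width: 1.0
finger_force: 0.0

tcp [ 0.5298 -0.142   0.2021] yaw -7.29 tilt [ 0.001 -0.    -1.   ] ft [ 2.09 -0.74  0.34] w 1.0 t 2.52
offset mm [  61.3 -145.    32.1] ('twist z', np.float64(0.004))
```

I typed mm where the rows take metres. The per-row cap limited the move and the direction held. Metres from here on.

```bash
python3 -m jog '{"offset":[[0.02,-0.048,0],[0.02,-0.048,0],[0.02,-0.048,0.032],[0,0,0],[0,0,0]],"twist":[[0,0,0],[0,0,0],[0,0,0],[0,0,0],[0,0,0]],"hand":[1,1,1,1,1]}' >/dev/null; python3 -c "
from h import *
to(.609,-.006,.103,-7.5)
c,p,d=snap('wrist','w1.png'); W=cloud(c,d); m=(W[...,2]>.115)&(W[...,2]<.145)&(d>0)&(abs(W[...,0]-.61)<.05)&(abs(W[...,1]+.005)<.05)
print(m.sum(),rect(W,m))"
```

```text
tcp [ 0.6069 -0.0091  0.17  ] yaw -7.33 tilt [-0. -0. -1.] ft [ 0.25 -0.92  0.23] w 0.998 t 3.15
offset mm [ 1.7 -3.3 66.9] ('twist z', np.float64(0.003))
1466 ((612.3441162109375, -10.532236099243164), (25.043045043945312, 25.11448097229004), 12.998625755310059)
```

View pics/w1.png

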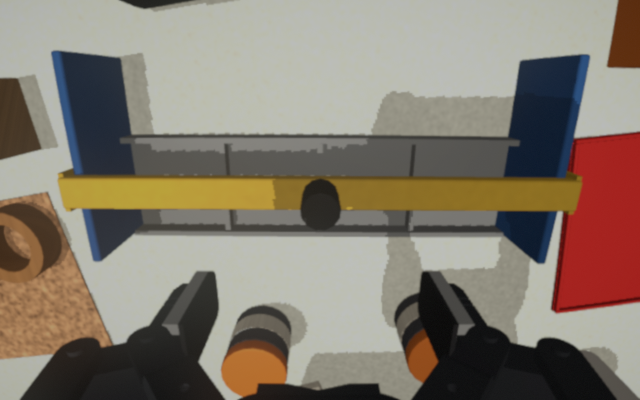

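Wrist view: knob at (320,205) in the middle of the yellow bar, rack level in the picture, two canisters in front at (255,350) and (415,345).

```bash
python3 -m jog '{"offset":[[0.0055,0.001,0.02],[0,0,0.03],[0,0,0.016],[0,0,0],[0,0,0],[0,0,0],[0,0,0],[0,0,0]],"twist":[[0,0,0],[0,0,0],[0,0,0],[0,0,0],[0,0,0],[0,0,0],[0,0,0],[0,0,0]],"hand":[1,1,1,0,0,0,0,0]}' 40; python3 -m jog '{"offset":[[0,0,0],[0,0,0]],"twist":[[0,0,0],[0,0,0]],"hand":[0,0]}' 40
```

```text
time_s: 4.2
eef_pos: [0.6129, -0.0106, 0.1046]
orientation: [0.998, -0.065, 0.001, 0.0]
ft_force: [0.1, -0.5, 7.5]
gripper_width: 0.003
finger_force: 3.9
time_s: 4.45
eef_pos: [0.6129, -0.0105, 0.1046]
orientation: [0.998, -0.065, 0.001, 0.0]
ft_force: [-0.7, 0.1, 6.5]
gripper_width: -0.003
finger_force: 3.6
```

```bash
python3 -c "
from h import *
c,p,d=snap('side'); c2,p2,d2=snap('wrist')
a=cv2.resize(p[110:250,220:380],(480,420)); b=cv2.resize(p2,(320,200)); b=np.vstack([b,np.zeros((220,320,3),np.uint8)])
cv2.imwrite('pics/k2.png',np.hstack([a,b])[:,:,::-1])"
```

```text
(no output)
```

View pics/k2.png

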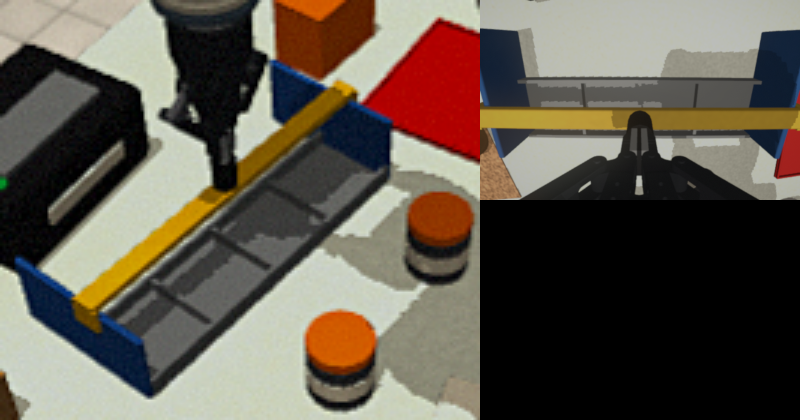

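Fingers shut on the near side of the knob (225,185 in crop). I check where the knob is now.

```bash
python3 -c "
from h import *
for cam in ['side','scene','wrist']:
    c,p,d=snap(cam); W=cloud(c,d); h=cv2.cvtColor(p,cv2.COLOR_RGB2HSV); H,S,V=[h[...,i] for i in range(3)]; z=W[...,2]
    m=(H>18)&(H<32)&(S>150)&(z>.085)&(z<.11)&(W[...,0]>.5)&(W[...,0]<.8)&(abs(W[...,1])<.3)&(d>0)
    th=np.radians(-7.4); ex=np.array([np.cos(th),np.sin(th)]); X=(W[...,:2]-[.596,-.004])@ex
    print(cam,m.sum(),'bar rack x',np.percentile(X[m],[2,50,98]),'z',np.percentile(z[m],[5,50,95]))
to(.6,0,.17)"
```

```text
side 866 bar rack x [0.0039114  0.0135595  0.02803058] z [0.08887881 0.09581733 0.09875797]
scene 717 bar rack x [0.00694342 0.0198591  0.02998123] z [0.0944888  0.09831215 0.10174713]
wrist 25714 bar rack x [0.00611332 0.0194107  0.02918345] z [0.09166775 0.09705843 0.09813971]
tcp [ 0.6129 -0.0106  0.1046] yaw -7.45 tilt [ 0.001 -0.    -1.   ] ft [0.23 0.49 6.53] w 0.001 t 4.7
offset mm [-14.1  -8.8 -65.4]
```

```bash
python3 -m jog '{"offset":[[0,0,0],[0,0,0],[0,0,0],[0,0,0],[0,0,-0.03],[0,0,-0.04],[0,0,0],[0,0,0]],"twist":[[0,0,0],[0,0,0],[0,0,0],[0,0,0],[0,0,0],[0,0,0],[0,0,0],[0,0,0]],"hand":[1,1,1,1,1,1,1,1]}'; python3 -c "
from h import *
to(.609,-.006,.103,-7.5)
for cam in ['wrist','side','scene']:
    c,p,d=snap(cam); W=cloud(c,d); V=p.max(2)
    for lo in (.105,.112,.12,.128,.136): 
        m=(W[...,2]>lo)&(W[...,2]<lo+.008)&(d>0)&(abs(W[...,0]-.62)<.06)&(abs(W[...,1]+.005)<.03)&(V<70)
        if m.sum()>5: print(cam,lo,m.sum(),rect(W,m),W[m].mean(0))
    if cam=='side': cv2.imwrite('pics/k3.png',cv2.resize(p[110:250,220:380,::-1],(640,560)))"
```

```text
time_s: 5.7
eef_pos: [0.6121, -0.0105, 0.1735]
orientation: [0.998, -0.065, -0.0, -0.0]
ft_force: [0.0, 0.2, 0.1]
gripper_width: 0.998
finger_force: 0.0
tcp [ 0.6121 -0.0105  0.1735] yaw -7.46 tilt [-0.  0. -1.] ft [0.01 0.22 0.13] w 0.998 t 5.7
offset mm [-3.6 -4.1 70.5] ('twist z', np.float64(0.001))
wrist 0.105 103 ((620.3236694335938, -12.459127426147461), (23.86899757385254, 8.799504280090332), 77.12635040283203) [ 0.62244109 -0.01267697  0.10907656]
wrist 0.112 114 ((620.610107421875, -12.449372291564941), (23.48780059814453, 8.196264266967773), 77.18904113769531) [ 0.62240921 -0.01191873  0.11604754]
wrist 0.12 128 ((620.4867553710938, -12.222290992736816), (23.890613555908203, 9.089969635009766), 78.8672866821289) [ 0.62238926 -0.01188479  0.12415653]
wrist 0.128 1171 ((612.608154296875, -10.96916389465332), (25.029727935791016, 24.20826530456543), 0.01899147219955921) [ 0.61326636 -0.01088776  0.13295826]
side 0.105 14 ((605.3650512695312, -2.433135986328125), (21.50343132019043, 7.948817729949951), 53.92255401611328) [ 0.6052256  -0.00192604  0.10938062]
side 0.112 15 ((605
[... 516 characters left out ...]
7319336, 24.31675910949707), 73.91816711425781) [ 0.61411464 -0.00290173  0.10903062]
scene 0.112 16 ((618.524658203125, -2.250777244567871), (7.815567493438721, 20.76779556274414), 54.67768859863281) [ 0.61723034 -0.00150116  0.11596333]
scene 0.12 17 ((617.0922241210938, -1.521780014038086), (6.241801738739014, 20.19336700439453), 66.96327209472656) [ 0.61721954 -0.00176208  0.12436353]
scene 0.128 44 ((612.3861083984375, -8.822052001953125), (23.14940643310547, 20.251495361328125), 53.03715133666992) [ 0.61286042 -0.00860517  0.13350279]
scene 0.136 6 ((616.0912475585938, -8.925811767578125), (7.898151397705078, 14.458855628967285), 53.92018127441406) [ 0.61573758 -0.0095354   0.13707898]
```

View pics/k3.png

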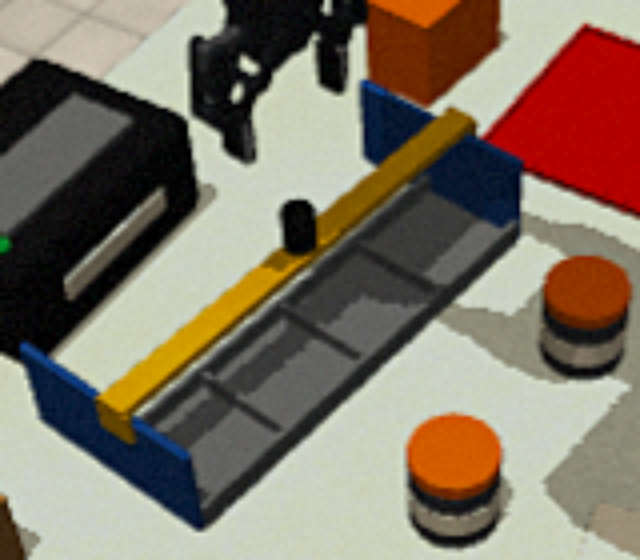

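```bash
cat > tip.py <<'E'
from h import *
o=r.get_obs(); t=o['eef_pos']; print('tcp',t,'w',o['gripper_width'])
for cam in ['side','scene','wrist']:
    c,p,d=snap(cam); W=cloud(c,d)
    m=(W[...,2]>.145)&(W[...,2]<.35)&(d>0)&(np.hypot(W[...,0]-t[0],W[...,1]-t[1])<.1)
    if m.sum()<5: print(cam,'none'); continue
    w=W[m]; print(cam,m.sum(),'lowest z',np.percentile(w[:,2],[0,1,3,10]))
    l=w[w[:,2]<np.percentile(w[:,2],1)+.015]; print('  xy of lowest',l[:,:2].min(0),l[:,:2].max(0))
E
python3 tip.py; python3 -m jog '{"offset":[[0,0,0],[0,0,0],[0,0,0],[0,0,0],[0,0,0],[0,0,0]],"twist":[[0,0,0],[0,0,0],[0,0,0],[0,0,0],[0,0,0],[0,0,0]],"hand":[0,0,0,0,0,0]}'; python3 tip.py
```

```text
tcp [ 0.61178408 -0.01050588  0.17284135] w 0.9991721111257897
side 1172 lowest z [0.2139838  0.21962635 0.22548012 0.2416843 ]
  xy of lowest [ 0.59452716 -0.06188844] [0.62654023 0.04830674]
scene 668 lowest z [0.21619649 0.22084904 0.22487426 0.241243  ]
  xy of lowest [ 0.60693279 -0.06069989] [0.62981272 0.04739299]
wrist 29084 lowest z [0.21385066 0.21921703 0.22382792 0.23551445]
  xy of lowest [ 0.59450726 -0.06689531] [0.62956288 0.04517061]
time_s: 6.75
eef_pos: [0.6124, -0.0106, 0.1739]
orientation: [0.998, -0.065, -0.0, -0.0]
ft_force: [-0.3, -0.6, -0.3]
gripper_width: 0.0
finger_force: 0.0
tcp [ 0.61235882 -0.01055447  0.1738918 ] w 0.00034136480623694036
side 953 lowest z [0.20132701 0.20919427 0.21550212 0.23999552]
  xy of lowest [ 0.60035229 -0.01968336] [0.62304555 0.00772028]
scene 525 lowest z [0.20604307 0.20950978 0.21599015 0.23358267]
  xy of lowest [ 0.60249003 -0.01842242] [0.62408076 0.00427121]
wrist 31437 lowest z [0.20483136 0.21240987 0.22014987 0.24046141]
  xy of lowest [ 0.61603906 -0.02438145] [0.6241676  0.00276548]
```

All three cameras put the real fingertips about 31 mm above the reported TCP when shut and about 42 mm above it when open, so the fingers had closed on top of the knob. I will lower by that much more.

```bash
python3 -m jog '{"offset":[[0,0,0],[0,0,0],[0,0,0],[0,0,0],[0,0,0],[0,0,0.04],[0,0,0.04],[0,0,0.021]],"twist":[[0,0,0],[0,0,0],[0,0,0],[0,0,0],[0,0,0],[0,0,0],[0,0,0],[0,0,0]],"hand":[1,1,1,1,1,1,1,1]}' 40 && python3 -m jog '{"offset":[[0,0,0],[0,0,0],[0,0,0],[0,0,0],[0,0,0],[0,0,0]],"twist":[[0,0,0],[0,0,0],[0,0,0],[0,0,0],[0,0,0],[0,0,0]],"hand":[0,0,0,0,0,0]}' 40
```

```text
time_s: 7.9
eef_pos: [0.6114, -0.0105, 0.0709]
orientation: [0.998, -0.065, -0.001, -0.0]
ft_force: [0.1, -0.2, 0.2]
gripper_width: 1.002
finger_force: 0.0
time_s: 8.65
eef_pos: [0.6131, -0.0113, 0.0742]
orientation: [0.998, -0.065, 0.001, 0.001]
ft_force: [-1.5, -6.8, 6.6]
gripper_width: 0.292
finger_force: 39.2
```

```bash
python3 -m jog '{"offset":[[0,0,-0.002],[0.015,0,0],[0.015,0,0],[0.015,0,0],[0.015,0,0],[0.015,0,0],[0.01,0,0],[0,0,0]],"twist":[[0,0,0],[0,0,0],[0,0,0],[0,0,0],[0,0,0],[0,0,0],[0,0,0],[0,0,0]],"hand":[0,0,0,0,0,0,0,0]}' ; python3 -m jog '{"offset":[[0.003,0,0],[0,0,0],[0,0,0]],"twist":[[0,0,0],[0,0,0],[0,0,0]],"hand":[0,0,0]}'
```

```text
time_s: 9.65
eef_pos: [0.6923, -0.0219, 0.0732]
orientation: [0.998, -0.065, -0.005, 0.0]
ft_force: [-18.8, -4.8, -8.2]
gripper_width: 0.271
finger_force: 36.5
time_s: 10.02
eef_pos: [0.7001, -0.0219, 0.0756]
orientation: [0.998, -0.065, 0.001, -0.0]
ft_force: [1.4, -1.0, 1.7]
gripper_width: 0.004
finger_force: 0.7
```

```bash
cat > bar.py <<'E'
from h import *
for cam in ['side','scene','wrist']:
    c,p,d=snap(cam); W=cloud(c,d); h=cv2.cvtColor(p,cv2.COLOR_RGB2HSV); H,S,V=[h[...,i] for i in range(3)]; z=W[...,2]
    m=(H>18)&(H<32)&(S>150)&(z>.085)&(z<.11)&(W[...,0]>.5)&(W[...,0]<.8)&(abs(W[...,1])<.3)&(d>0)
    th=np.radians(-7.5); ex=np.array([np.cos(th),np.sin(th)]); X=(W[...,:2]-[.596,-.004])@ex
    print(cam,m.sum(),'bar rack x',np.percentile(X[m],[2,50,98]))
    k=(z>.128)&(z<.137)&(d>0)&(W[...,0]>.58)&(W[...,0]<.76)&(abs(W[...,1]+.01)<.035)&(V<70)
    if k.sum()>9: print('  knob',k.sum(),rect(W,k)[:2])
to(.6,0,.17,-7.5)
E
python3 -m jog '{"offset":[[0,0,0],[0,0,0],[0,0,0],[0,0,0],[0,0,-0.05],[0,0,-0.05],[0,0,0]],"twist":[[0,0,0],[0,0,0],[0,0,0],[0,0,0],[0,0,0],[0,0,0],[0,0,0]],"hand":[1,1,1,1,1,1,1]}' ;python3 bar.py
```

```text
time_s: 10.9
eef_pos: [0.7019, -0.0222, 0.1794]
orientation: [0.998, -0.065, 0.004, 0.0]
ft_force: [0.1, 0.7, -0.0]
gripper_width: 1.0
finger_force: 0.0
side 838 bar rack x [0.06817712 0.07731796 0.09307496]
  knob 42 ((674.14453125, -15.366188049316406), (21.003524780273438, 25.104347229003906))
scene 507 bar rack x [0.07140434 0.08232897 0.09264013]
  knob 49 ((676.2310791015625, -17.23409080505371), (23.31627082824707, 20.687244415283203))
wrist 13717 bar rack x [0.07065384 0.08303814 0.09315129]
  knob 999 ((676.6385498046875, -19.586368560791016), (23.557126998901367, 24.240264892578125))
tcp [ 0.6991 -0.0219  0.1741] yaw -7.46 tilt [-0.001  0.    -1.   ] ft [ 0.04  0.6  -0.45] w 0.999 t 11.05
offset mm [-101.1   -8.9    4.2] ('twist z', np.float64(0.001))
```

```bash
python3 -m jog '{"offset":[[-0.028,0,0],[-0.029,0,0],[0,0,0],[0,0,0],[0,0,0],[0,0,0.032],[0,0,0.032],[0,0,0.03]],"twist":[[0,0,0],[0,0,0],[0,0,0],[0,0,0],[0,0,0],[0,0,0],[0,0,0],[0,0,0]],"hand":[0,0,0,0,0,0,0,0]}' ; python3 -m jog '{"offset":[[0.01,0,0],[0.008,0,0],[0.004,0,0],[0.003,0,0],[0.003,0,0],[0,0,0]],"twist":[[0,0,0],[0,0,0],[0,0,0],[0,0,0],[0,0,0],[0,0,0]],"hand":[0,0,0,0,0,0]}';python3 bar.py
```

```text
time_s: 12.05
eef_pos: [0.6435, -0.0147, 0.0795]
orientation: [0.998, -0.065, -0.0, -0.0]
ft_force: [-1.1, 0.6, 0.4]
gripper_width: -0.004
finger_force: 0.0
time_s: 12.8
eef_pos: [0.655, -0.0162, 0.0799]
orientation: [0.998, -0.065, -0.016, -0.001]
ft_force: [-95.6, 7.7, 46.8]
gripper_width: 0.002
finger_force: 48.6
side 785 bar rack x [0.07091239 0.08083104 0.09674191]
  knob 25 ((650.7791748046875, -9.644522666931152), (26.321495056152344, 11.680644989013672))
scene 721 bar rack x [0.07447569 0.08532753 0.09557928]
  knob 59 ((674.7230224609375, -11.494823455810547), (25.02663803100586, 40.58549499511719))
wrist 29492 bar rack x [0.07360217 0.08639327 0.09628289]
  knob 4042 ((676.9481201171875, -18.72623634338379), (26.78154754638672, 30.347326278686523))
tcp [ 0.655  -0.0162  0.0799] yaw -7.42 tilt [-0.031  0.003 -1.   ] ft [-94.99   8.66  45.98] w -0.002 t 12.95
offset mm [-59.5  -8.8 -88.3] ('twist z', np.float64(0.001))
```

The bar is at its far stop (rack x about 85 mm). I back off gently.

```bash
python3 -m jog '{"offset":[[-0.012,0,0],[-0.02,0,0],[-0.01,0,-0.03],[0,0,-0.05],[0,0,-0.05],[0,0,0]],"twist":[[0,0,0],[0,0,0],[0,0,0],[0,0,0],[0,0,0],[0,0,0]],"hand":[1,1,1,1,1,1]}' ;python3 bar.py; python3 -c "
from h import *
for cam in ['side','scene']:
    [print(*l) for l in lids(*snap(cam))]
to(.423,-.103,.12,-7.5)"
```

```text
time_s: 13.7
eef_pos: [0.6328, -0.0132, 0.2171]
orientation: [0.998, -0.065, 0.005, 0.0]
ft_force: [0.1, -0.0, -0.1]
gripper_width: 0.998
finger_force: 0.0
side 823 bar rack x [0.07089451 0.08045471 0.0964313 ]
  knob 39 ((677.47802734375, -17.67401885986328), (17.72566795349121, 26.66485595703125))
scene 755 bar rack x [0.0733828  0.08474001 0.09543468]
  knob 44 ((678.6551513671875, -18.289642333984375), (22.096233367919922, 20.336746215820312))
wrist 12548 bar rack x [0.07303083 0.08449839 0.09516533]
  knob 604 ((679.001953125, -20.597869873046875), (21.869497299194336, 24.3259334564209))
tcp [ 0.6297 -0.0128  0.2113] yaw -7.46 tilt [ 0.001 -0.    -1.   ] ft [ 0.91  0.4  -1.14] w 0.999 t 13.85
offset mm [-31.1  -8.9  41.3] ('twist z', np.float64(0.001))
[311, 95, 34, 29, 525] [ 0.702  -0.3458  0.0887  0.0649] [ 0.6998 -0.3438]
[356, 174, 22, 18, 300] [ 0.4227 -0.1021  0.0712  0.0342] [ 0.422  -0.1014]
[322, 214, 23, 21, 387] [0.4286 0.0821 0.072  0.0331] [0.4279 0.0821]
[176, 224, 45, 38, 783] [0.6988 0.3143 0.0704 0.0599] [0.699  0.3147]
[203, 281, 29, 26, 575] [0.5569 0.4038 0.0754 0.0328] [0.5564 0.4039]
[197, 136, 29, 33, 583] [ 0.7022 -0.3452  0.0925  0.062 ] [ 0.702  -0.3445]
[311, 156, 19, 15, 232] [ 0.4227 -0.1029  0.0744  0.0341] [ 0.4238 -0.1025]
[341, 192, 20, 18, 298] [0.4291 0.0796 0.0743 0.034 ] [0.4301 0.0799]
[297, 288, 40, 42, 898] [0.7029 0.3146 0.0726 0.0545] [0.7034 0.3152]
[371, 293, 27, 26, 536] [0.5574 0.4014 0.0773 0.0335] [0.558  0.4018]
tcp [ 0.629  -0.0128  0.2102] yaw -7.46 tilt [-0.001  0.    -1.   ] ft [-0.41 -0.3   0.02] w 1.001 t 13.95
offset mm [-192.5  116.2   90.5] ('twist z', np.float64(0.001))
```

```bash
python3 -m jog '{"offset":[[-0.048,0.029,0.028],[-0.048,0.029,0.028],[-0.048,0.029,0.028],[-0.048,0.029,0.028],[0,0,0],[0,0,0]],"twist":[[0,0,0],[0,0,0],[0,0,0],[0,0,0],[0,0,0],[0,0,0]],"hand":[1,1,1,1,1,1]}' 40; python3 -c "
from h import *
to(.423,-.1025,-.004,-7.5)
c,p,d=snap('wrist'); W=cloud(c,d); m=(W[...,2]>.066)&(W[...,2]<.08)&(d>0)&(abs(W[...,0]-.423)<.06)&(abs(W[...,1]+.1025)<.06)&(p[...,0]>2*p[...,2])
print(m.sum(), rect(W,m))"
```

```text
time_s: 14.7
eef_pos: [0.4249, -0.1028, 0.0991]
orientation: [0.998, -0.065, -0.0, -0.0]
ft_force: [-0.2, 0.0, -0.5]
gripper_width: 1.002
finger_force: 0.0
tcp [ 0.4249 -0.1028  0.0991] yaw -7.5 tilt [-0.  0. -1.] ft [-0.16  0.01 -0.52] w 1.002 t 14.7
offset mm [-1.900e+00 -1.000e-01  1.031e+02] ('twist z', np.float64(-0.0))
8191 ((423.2229309082031, -105.29421997070312), (63.322452545166016, 64.80235290527344), 79.34012603759766)
```

```bash
python3 -m jog '{"offset":[[-0.002,0.002,0.035],[0,0,0.035],[0,0,0.033],[0,0,0],[0,0,0],[0,0,0],[0,0,0],[0,0,0]],"twist":[[0,0,0],[0,0,0],[0,0,0],[0,0,0],[0,0,0],[0,0,0],[0,0,0],[0,0,0]],"hand":[1,1,1,0,0,0,0,0]}' 40;  python3 -m jog '{"offset":[[0,0,-0.01],[0,0,-0.02],[0,0,-0.02],[0,0,-0.02],[0,0,0],[0,0,0],[0,0,0],[0,0,0]],"twist":[[0,0,0],[0,0,0],[0,0,0],[0,0,0],[0,0,0],[0,0,0],[0,0,0],[0,0,0]],"hand":[0,0,0,0,0,0,0,0]}'
cat > wt.py <<'E'
from h import *
f=[]
for i in range(6):
    capture('side'); f.append(r.get_obs()['ft_force'])
print(np.mean(f,0),np.std(f,0)); to(0,0,0)
E
python3 wt.py
```

```text
time_s: 15.75
eef_pos: [0.4224, -0.1044, -0.0034]
orientation: [0.998, -0.065, 0.0, 0.0]
ft_force: [0.1, -0.5, -3.3]
gripper_width: 0.764
finger_force: 44.9
time_s: 16.75
eef_pos: [0.4218, -0.1042, 0.0657]
orientation: [0.998, -0.065, -0.001, -0.0]
ft_force: [-0.1, -0.0, -2.4]
gripper_width: 0.765
finger_force: 45.4
[ 0.11467029 -0.02308476 -3.06575851] [0.61367529 0.37915606 0.37445114]
tcp [ 0.4221 -0.1043  0.0661] yaw -7.46 tilt [-0.  0. -1.] ft [-0.32 -0.05 -3.46] w 0.765 t 17.05
offset mm [-432.1  -48.6   66.2]
```

Reads about 3.0 N (≈305–310 g), so within the either-way band. It goes in the rack: cell 1 first, where the fingers clear the end plates.

```bash
python3 -c "
from h import *
to(.589,-.0535,.066,-7.6)"
```

```text
tcp [ 0.4221 -0.1043  0.0661] yaw -7.46 tilt [-0.  0. -1.] ft [-0.32 -0.05 -3.46] w 0.765 t 17.05
offset mm [ 1.589e+02 -7.200e+01  1.000e-01] ('twist z', np.float64(0.002))
```

```bash
python3 -m jog '{"offset":[[0.03,-0.014,0],[0.043,-0.02,0],[0.043,-0.02,0],[0.043,-0.018,0],[0,0,0],[0,0,0]],"twist":[[0,0,0],[0,0,0],[0,0,0],[0,0,0],[0,0,0],[0,0,0]],"hand":[0,0,0,0,0,0]}'; python3 -c "
from h import *
to(.589,-.0535,.0035,-7.6)
c,p,d=snap('wrist','w4.png'); W=cloud(c,d); z=W[...,2]
th=np.radians(-7.5); ex=np.array([np.cos(th),np.sin(th)]); ey=np.array([-ex[1],ex[0]])
P=W[...,:2]-[.595,-.009]; X=P@ex; Y=P@ey
g=(z>.02)&(z<.03)&(d>0)&(abs(Y)<.17)&(abs(X)<.07)
for s in (1,-1):
    q=g&(X*s>.035); print(s,q.sum(),np.percentile(X[q],[2,50,98]),np.polyfit(Y[q],X[q],1)) if q.sum()>20 else None
g=(z>.014)&(z<.0225)&(d>0)&(abs(X)<.036)
print(np.histogram(Y[g],np.arange(-.13,.135,.005)))
"
```

```text
time_s: 17.8
eef_pos: [0.5883, -0.0534, 0.0658]
orientation: [0.998, -0.065, -0.001, -0.0]
ft_force: [-0.5, -0.8, -2.6]
gripper_width: 0.761
finger_force: 45.7
tcp [ 0.5883 -0.0534  0.0658] yaw -7.44 tilt [-0.001  0.    -1.   ] ft [-0.49 -0.76 -2.57] w 0.761 t 17.8
offset mm [ 0.8 -0.  62.3] ('twist z', np.float64(0.003))
1 4711 [0.041935   0.04483353 0.04753876] [0.00316243 0.04484294]
-1 2270 [-0.04908784 -0.04519122 -0.04286245] [ 0.00363265 -0.04557858]
(array([  0,   0,   0,   0,   0,   0,   0, 252, 507,   0,   0,   0,   0,
         0,   0,   0,   0,   0,   0,   0,   0,   0,   0,   0,   0, 353,
       361,   0,   0,   0,   0,   0,   0,   0,   0,   0,   0,   0,   0,
         0,   0,   0,   0, 760, 451,   0,   0,   0,   0,   0,   0,   0]), array([-1.30000000e-01, -1.25000000e-01, -1.20000000e-01, -1.15000000e-01,
       -1.10000000e-01, -1.05000000e-01, -1.00000000e-01, -9.50000000e-02,
       -9.00000000e-02, -8.50000000e-02, -8.00000000e-02, -7.50000000e-02,
       -7.00000000e-02, -6.50000000e-02, -6.00000000e-02, -5.50000000e-02,
       -5.00000000e-02, -4.50000000e-02, -4.00000000e-02, -3.50000000e-02,
       -3.00000000e-02, -2.50000000e-02, -2.00000000e-02, -1.50000000e-02,
       -1.00000000e-02, -5.00000000e-03,  1.11022302e-16,  5.00000000e-03,
        1.00000000e-02,  1.50000000e-02,  2.00000000e-02,  2.50000000e-02,
        3.00000000e-02,  3.50000000e-02,  4.00000000e-02,  4.50000000e-02,
        5.00000000e-02,  5.50000000e-02,  6.00000000e-02,  6.50000000e-02,
        7.00000000e-02,  7.50000000e-02,  8.00000000e-02,  8.50000000e-02,
        9.00000000e-02,  9.50000000e-02,  1.00000000e-01,  1.05000000e-01,
        1.10000000e-01,  1.15000000e-01,  1.20000000e-01,  1.25000000e-01,
        1.30000000e-01]))
```

View pics/w4.png

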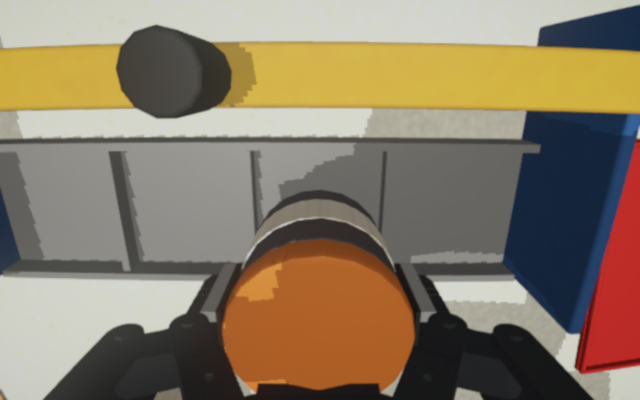

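Wrist view: the canister is held over cell 1, dividers at columns 255 and 383, and they sit where the rack model says. Lower, release (partly open), rise.

```bash
python3 -m jog '{"offset":[[0.001,0,0.022],[0,0,0.02],[0,0,0.014],[0,0,0.0065],[0,0,0],[0,0,0],[0,0,0],[0,0,0]],"twist":[[0,0,0],[0,0,0],[0,0,0],[0,0,0],[0,0,0],[0,0,0],[0,0,0],[0,0,0]],"hand":[0,0,0,0,0,0.9,0.9,0.9]}';  python3 -m jog '{"offset":[[0,0,0],[0,0,-0.02],[0,0,-0.04],[0,0,-0.04],[0,0,0],[0,0,0]],"twist":[[0,0,0],[0,0,0],[0,0,0],[0,0,0],[0,0,0],[0,0,0]],"hand":[0.9,0.9,0.9,0.9,0.9,0.9]}'; python3 wt.py; python3 -c "
from h import *
for cam in ['side','scene']:
    [print(*l) for l in lids(*snap(cam))]
to(.429,.08,.1,-7.5)"
```

```text
time_s: 18.85
eef_pos: [0.5904, -0.0537, 0.0041]
orientation: [0.998, -0.065, 0.0, 0.0]
ft_force: [0.1, -0.5, -0.5]
gripper_width: 0.901
finger_force: 0.0
time_s: 19.6
eef_pos: [0.5898, -0.0536, 0.1033]
orientation: [0.998, -0.065, -0.0, -0.0]
ft_force: [0.0, -0.5, 0.0]
gripper_width: 0.899
finger_force: 0.0
[-0.12013452  0.25325227 -0.29791091] [0.31626601 0.43038572 0.40746746]
tcp [ 0.5898 -0.0536  0.103 ] yaw -7.46 tilt [-0.001  0.    -1.   ] ft [-0.22  0.59  0.2 ] w 0.903 t 19.9
offset mm [-591.6   23.4  103.7] 
[320, 95, 25, 27, 310] [ 0.7022 -0.3462  0.089   0.0636] [ 0.6964 -0.3462]
[299, 163, 21, 18, 285] [ 0.5888 -0.0513  0.0776  0.0338] [ 0.5893 -0.05  ]
[322, 214, 23, 21, 385] [0.429  0.0815 0.0718 0.0336] [0.4282 0.0823]
[176, 225, 45, 37, 790] [0.6988 0.3153 0.0705 0.0581] [0.6987 0.3141]
[203, 281, 29, 26, 574] [0.5565 0.4028 0.0757 0.0332] [0.556  0.4039]
[197, 136, 29, 32, 584] [ 0.7047 -0.3449  0.0927  0.0609] [ 0.7021 -0.3445]
[272, 185, 21, 18, 273] [ 0.5926 -0.0543  0.0798  0.0344] [ 0.5927 -0.053 ]
[341, 192, 20, 18, 299] [0.431  0.0791 0.0739 0.0336] [0.4309 0.0797]
[297, 288, 40, 42, 897] [0.7024 0.3154 0.0724 0.0542] [0.7033 0.3155]
[371, 293, 27, 26, 536] [0.5579 0.402  0.0773 0.0334] [0.5576 0.4021]
tcp [ 0.59   -0.0537  0.1033] yaw -7.46 tilt [-0.001  0.    -1.   ] ft [-0.99  0.79  0.37] w 0.895 t 20.0
offset mm [-177.  -111.6    3.4] ('twist z', np.float64(0.001))
```

Seated in cell 1 at lid z 0.078. Next canister B.

```bash
python3 -m jog '{"offset":[[-0.04,-0.025,0],[-0.046,-0.029,0],[-0.046,-0.029,0],[-0.045,-0.029,0],[0,0,0],[0,0,0]],"twist":[[0,0,0],[0,0,0],[0,0,0],[0,0,0],[0,0,0],[0,0,0]],"hand":[1,1,1,1,1,1]}' >/dev/null; python3 -c "
from h import *
c,p,d=snap('wrist'); W=cloud(c,d); m=(W[...,2]>.066)&(W[...,2]<.08)&(d>0)&(abs(W[...,0]-.429)<.06)&(abs(W[...,1]-.08)<.06)&(p[...,0]>2*p[...,2])
q=rect(W,m);print(m.sum(), q)
to(q[0][0]/1000,q[0][1]/1000,-.004,-7.5)"
```

```text
7909 ((429.5784912109375, 78.08361053466797), (63.77914047241211, 63.94856262207031), 54.89485549926758)
tcp [0.4303 0.08   0.1038] yaw -7.47 tilt [ 0.001 -0.    -1.   ] ft [ 0.47 -0.07 -0.56] w 1.003 t 20.8
offset mm [ -0.6   2.1 107.8] ('twist z', np.float64(0.001))
```

```bash
python3 -m jog '{"offset":[[0,0.002,0.037],[0,0,0.037],[0,0,0.034],[0,0,0],[0,0,0],[0,0,0],[0,0,0],[0,0,0]],"twist":[[0,0,0],[0,0,0],[0,0,0],[0,0,0],[0,0,0],[0,0,0],[0,0,0],[0,0,0]],"hand":[1,1,1,0,0,0,0,0]}' 40;  python3 -m jog '{"offset":[[0,0,-0.01],[0,0,-0.02],[0,0,-0.02],[0,0,-0.02],[0,0,0],[0,0,0],[0,0,0],[0,0,0]],"twist":[[0,0,0],[0,0,0],[0,0,0],[0,0,0],[0,0,0],[0,0,0],[0,0,0],[0,0,0]],"hand":[0,0,0,0,0,0,0,0]}'; python3 wt.py; python3 -c "
from h import *
to(.5055,-.355,.1,-7.5)"
```

```text
time_s: 21.8
eef_pos: [0.4292, 0.0784, -0.0038]
orientation: [0.998, -0.065, 0.0, -0.0]
ft_force: [0.2, 1.2, -2.1]
gripper_width: 0.762
finger_force: 44.6
time_s: 22.8
eef_pos: [0.4286, 0.0783, 0.0652]
orientation: [0.998, -0.065, -0.0, 0.0]
ft_force: [0.2, 0.2, -1.8]
gripper_width: 0.763
finger_force: 44.9
[ 0.03608016  0.11824096 -2.04135668] [0.37330351 0.2863649  0.36026908]
tcp [0.4289 0.0784 0.0656] yaw -7.46 tilt [-0.  0. -1.] ft [-0.05  0.04 -2.64] w 0.763 t 23.1
offset mm [-415.   133.4   65.7] 
tcp [0.4289 0.0784 0.0656] yaw -7.46 tilt [-0.  0. -1.] ft [-0.05  0.04 -2.64] w 0.763 t 23.1
offset mm [132.3 419.8 -34.4] ('twist z', np.float64(0.001))
```

About 2.0 N (≈200 g), so light: to the tray.

```bash
python3 -m jog '{"offset":[[0,0,-0.035],[0,0.02,-0.03],[0.02,0.05,0],[0.022,0.062,0],[0.022,0.062,0],[0.022,0.062,0],[0.021,0.06,0],[0.02,0.06,0]],"twist":[[0,0,0],[0,0,0],[0,0,0],[0,0,0],[0,0,0],[0,0,0],[0,0,0],[0,0,0]],"hand":[0,0,0,0,0,0,0,0]}';  python3 -m jog '{"offset":[[0,0,0],[0,0,0],[0,0,0]],"twist":[[0,0,0],[0,0,0],[0,0,0]],"hand":[0,0,0]}'; python3 -c "
from h import *
to(.506,-.312,.001,-7.5)
c,p,d=snap('wrist'); W=cloud(c,d); h=cv2.cvtColor(p,cv2.COLOR_RGB2HSV)
m=((h[...,0]<5)|(h[...,0]>175))&(h[...,1]>180)&(W[...,2]<.02)&(d>0)
print(m.sum(),rect(W,m))"
```

```text
time_s: 24.1
eef_pos: [0.5036, -0.3017, 0.1306]
orientation: [0.998, -0.065, -0.0, -0.0]
ft_force: [0.6, 0.3, -1.6]
gripper_width: 0.762
finger_force: 45.8
time_s: 24.48
eef_pos: [0.5033, -0.2982, 0.1306]
orientation: [0.998, -0.065, -0.0, -0.0]
ft_force: [0.2, 0.6, -0.6]
gripper_width: 0.763
finger_force: 45.9
tcp [ 0.5033 -0.2982  0.1306] yaw -7.4 tilt [-0.001  0.001 -1.   ] ft [ 0.19  0.62 -0.57] w 0.763 t 24.48
offset mm [  4.5  13.4 129.6] ('twist z', np.float64(0.002))
28564 ((499.8460693359375, -372.1952819824219), (170.17420959472656, 182.0733184814453), 89.58524322509766)
```

```bash
python3 -m jog '{"offset":[[0.004,0.013,0.03],[0,0,0.04],[0,0,0.035],[0,0,0.016],[0,0,0.0085],[0,0,0],[0,0,0],[0,0,0]],"twist":[[0,0,0],[0,0,0],[0,0,0],[0,0,0],[0,0,0],[0,0,0],[0,0,0],[0,0,0]],"hand":[0,0,0,0,0,0,0.95,0.95]}';  python3 -m jog '{"offset":[[0,0,0],[0,0,0],[0,0,-0.03],[0,0,-0.06],[0,0,-0.06],[0,0,0],[0,0,0]],"twist":[[0,0,0],[0,0,0],[0,0,0],[0,0,0],[0,0,0],[0,0,0],[0,0,0]],"hand":[1,1,1,1,1,1,1]}'; python3 wt.py; python3 -c "
from h import *
for cam in ['side','scene']:
    [print(*l) for l in lids(*snap(cam))]
to(.557,.401,.15,-7.5)"
```

```text
time_s: 25.52
eef_pos: [0.5064, -0.3133, 0.0021]
orientation: [0.998, -0.065, 0.001, 0.0]
ft_force: [0.2, 0.9, -0.3]
gripper_width: 0.949
finger_force: 0.0
time_s: 26.4
eef_pos: [0.5056, -0.3128, 0.151]
orientation: [0.998, -0.065, -0.0, -0.0]
ft_force: [-0.0, 0.5, -0.0]
gripper_width: 0.999
finger_force: 0.0
[-0.22428224  0.00637386 -0.38946136] [0.44158566 0.42190723 0.70966758]
tcp [ 0.5055 -0.3127  0.1502] yaw -7.46 tilt [-0.001  0.001 -1.   ] ft [-0.18  0.58  0.29] w 0.999 t 26.7
offset mm [-541.6 -244.3  151.3] 
[311, 95, 34, 29, 467] [ 0.7007 -0.3438  0.0888  0.0642] [ 0.6996 -0.3421]
[363, 126, 20, 15, 228] [ 0.5074 -0.31    0.0751  0.0355] [ 0.5063 -0.3079]
[299, 163, 21, 18, 292] [ 0.5924 -0.0497  0.0775  0.035 ] [ 0.5903 -0.0497]
[176, 225, 45, 37, 784] [0.6994 0.3144 0.0702 0.0577] [0.6987 0.3146]
[203, 281, 29, 26, 571] [0.5572 0.4031 0.0756 0.0328] [0.5565 0.4036]
[258, 129, 19, 14, 206] [ 0.5068 -0.3118  0.0785  0.034 ] [ 0.5074 -0.3104]
[197, 136, 29, 33, 582] [ 0.7011 -0.3444  0.0926  0.0626] [ 0.7025 -0.3442]
[272, 185, 21, 18, 302] [ 0.5921 -0.053   0.0799  0.0333] [ 0.5919 -0.0527]
[297, 288, 40, 42, 908] [0.7025 0.3146 0.0723 0.0543] [0.7031 0.3148]
[371, 293, 27, 26, 526] [0.5575 0.4007 0.0773 0.0338] [0.5579 0.402 ]
tcp [ 0.5057 -0.3128  0.1506] yaw -7.46 tilt [-0.001  0.001 -1.   ] ft [-0.12  0.22  0.2 ] w 1.002 t 26.8
offset mm [ -41.8 -714.4    1. ] ('twist z', np.float64(0.001))
```

Standing in the tray. On to canister C on the mat.

```bash
python3 -m jog '{"offset":[[-0.003,-0.04,0],[-0.003,-0.06,0],[-0.003,-0.06,0],[-0.003,-0.06,0],[-0.003,-0.06,0],[-0.003,-0.06,0],[-0.003,-0.06,0],[-0.003,-0.06,0]],"twist":[[0,0,0],[0,0,0],[0,0,0],[0,0,0],[0,0,0],[0,0,0],[0,0,0],[0,0,0]],"hand":[1,1,1,1,1,1,1,1]}' ;  python3 -m jog '{"offset":[[-0.004,-0.06,0],[-0.004,-0.06,0],[-0.004,-0.06,0.0],[-0.004,-0.05,0],[-0.004,-0.02,0],[0,0,0],[0,0,0]],"twist":[[0,0,0],[0,0,0],[0,0,0],[0,0,0],[0,0,0],[0,0,0],[0,0,0]],"hand":[1,1,1,1,1,1,1]}'; python3 -c "
from h import *
to(.557,.400,.1,-7.5)
c,p,d=snap('wrist','w5.png'); W=cloud(c,d); m=(W[...,2]>.069)&(W[...,2]<.083)&(d>0)&(abs(W[...,0]-.557)<.06)&(abs(W[...,1]-.4)<.06)&(p[...,0]>2*p[...,2])
q=rect(W,m);print(m.sum(), q)
m=(W[...,2]>.024)&(W[...,2]<.037)&(d>0)&(abs(W[...,0]-.57)<.08)&(abs(W[...,1]-.31)<.06); print('roll',m.sum(),rect(W,m))
"
```

```text
time_s: 27.8
eef_pos: [0.5418, 0.1483, 0.1512]
orientation: [0.998, -0.065, 0.0, -0.0]
ft_force: [0.9, -0.5, -0.2]
gripper_width: 1.001
finger_force: 0.0
time_s: 28.68
eef_pos: [0.5545, 0.3954, 0.1511]
orientation: [0.998, -0.065, -0.0, 0.0]
ft_force: [-0.6, -1.1, 1.4]
gripper_width: 0.995
finger_force: 0.0
tcp [0.5545 0.3954 0.1511] yaw -7.5 tilt [-0.    -0.001 -1.   ] ft [-0.65 -1.06  1.37] w 0.995 t 28.68
offset mm [ 1.9 -4.9 51.1] ('twist z', np.float64(-0.0))
5842 ((557.7379150390625, 401.9331359863281), (64.38639831542969, 64.72124481201172), 36.555450439453125)
roll 4448 ((575.7125854492188, 314.7442932128906), (78.83316040039062, 79.18000030517578), 18.672761917114258)
```

View pics/w5.png

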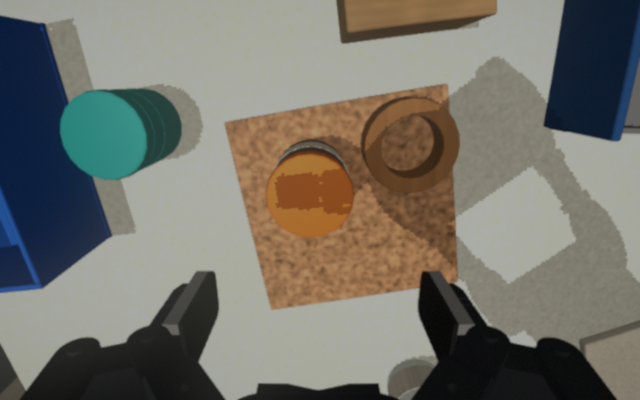

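Wrist view: canister lid at (310,195), tape roll at (410,145), turquoise tin at (120,135). The grasp height clears the roll.

```bash
python3 -m jog '{"offset":[[0.002,-0.007,0.03],[0,0,0.05],[0,0,0.045],[0,0,0.023],[0,0,0],[0,0,0],[0,0,0],[0,0,0]],"twist":[[0,0,0],[0,0,0],[0,0,0],[0,0,0],[0,0,0],[0,0,0],[0,0,0],[0,0,0]],"hand":[1,1,1,1,0,0,0,0]}' 40;  python3 -m jog '{"offset":[[0,0,0],[0,0,-0.01],[0,0,-0.02],[0,0,-0.03],[0,0,-0.02],[0,0,0],[0,0,0],[0,0,0]],"twist":[[0,0,0],[0,0,0],[0,0,0],[0,0,0],[0,0,0],[0,0,0],[0,0,0],[0,0,0]],"hand":[0,0,0,0,0,0,0,0]}'; python3 wt.py; python3 -c "
from h import *
to(.601,.0355,.083,-7.5)"
```

```text
time_s: 29.72
eef_pos: [0.5577, 0.4036, 0.004]
orientation: [0.998, -0.065, 0.0, -0.0]
ft_force: [0.4, 0.1, -3.3]
gripper_width: 0.765
finger_force: 44.8
time_s: 30.72
eef_pos: [0.5568, 0.4031, 0.0823]
orientation: [0.998, -0.065, -0.001, 0.0]
ft_force: [-0.4, -0.1, -3.2]
gripper_width: 0.762
finger_force: 45.2
[-0.01119073  0.10226972 -2.80416388] [0.29762628 0.46104326 0.24661418]
tcp [0.5573 0.4034 0.0829] yaw -7.46 tilt [-0. -0. -1.] ft [ 0.08  0.83 -2.92] w 0.761 t 31.02
offset mm [-500.1  472.3   83.2] 
tcp [0.5573 0.4034 0.0829] yaw -7.46 tilt [-0. -0. -1.] ft [ 0.08  0.83 -2.92] w 0.761 t 31.02
offset mm [ 91.1 359.1  -0. ] ('twist z', np.float64(0.001))
```

```bash
cat > wt2.py <<'E'
from h import *
f=[];q=[]
for i in range(20):
    capture('side'); o=r.get_obs(); f.append(o['ft_force'][2]); q.append(o['joint_torque'])
print('fz',np.mean(f),np.std(f)/20**.5,'tau',np.mean(q,0).round(3),np.std(q,0).round(3),o['joints'].round(4),o['eef_pos'])
E
python3 wt2.py
```

```text
fz -2.88020317213416 0.1280987736181027 tau [-0.00000e+00 -1.03545e+02 -3.49750e+01 -1.00000e-03 -1.00000e-03
  0.00000e+00] [0.003 0.05  0.018 0.    0.001 0.   ] [ 0.5399  0.6984  1.297  -0.      1.1463  2.2409] [0.55730693 0.4034409  0.08319158]
```

About 2.7–2.9 N (≈270–290 g): below 300 g, and certainly not above 350, so the tray is the safe choice. I place it diagonally from the other one.

```bash
python3 -m jog '{"offset":[[0,0,-0.035],[0,0.03,-0.035],[0.001,0.06,0],[0.001,0.06,0],[0,0.06,0],[0,0.06,0],[0,0.06,0],[0,0.06,0]],"twist":[[0,0,0],[0,0,0],[0,0,0],[0,0,0],[0,0,0],[0,0,0],[0,0,0],[0,0,0]],"hand":[0,0,0,0,0,0,0,0]}';  python3 -m jog '{"offset":[[0,0.06,0],[0,0.06,0],[0,0.06,0],[0,0.06,0],[0,0.06,0],[0,0.06,0],[0,0.04,0],[0,0,0]],"twist":[[0,0,0],[0,0,0],[0,0,0],[0,0,0],[0,0,0],[0,0,0],[0,0,0],[0,0,0]],"hand":[0,0,0,0,0,0,0,0]}'; python3 -c "
from h import *
to(.455,-.405,.003,-7.5)"
```

```text
time_s: 33.02
eef_pos: [0.5084, 0.0147, 0.1535]
orientation: [0.998, -0.065, 0.0, 0.0]
ft_force: [1.4, 0.4, -3.9]
gripper_width: 0.763
finger_force: 46.2
time_s: 34.02
eef_pos: [0.4562, -0.3831, 0.1531]
orientation: [0.998, -0.067, 0.0, 0.001]
ft_force: [0.6, 1.0, -2.8]
gripper_width: 0.763
finger_force: 46.4
tcp [ 0.4562 -0.3831  0.1531] yaw -7.63 tilt [ 0.001 -0.001 -1.   ] ft [ 0.6   1.   -2.78] w 0.763 t 34.02
offset mm [  1.6  21.7 150.1] ('twist z', np.float64(-0.002))
```

```bash
python3 -m jog '{"offset":[[0.0015,0.022,0.03],[0,0,0.05],[0,0,0.04],[0,0,0.02],[0,0,0.008],[0,0,0],[0,0,0],[0,0,0]],"twist":[[0,0,0],[0,0,0],[0,0,0],[0,0,0],[0,0,0],[0,0,0],[0,0,0],[0,0,0]],"hand":[0,0,0,0,0,0,0.9,0.9]}';  python3 -m jog '{"offset":[[0,0,0],[0,0,0],[0,0,-0.03],[0,0,-0.06],[0,0,-0.06],[0,0,0],[0,0,0]],"twist":[[0,0,0],[0,0,0],[0,0,0],[0,0,0],[0,0,0],[0,0,0],[0,0,0]],"hand":[0.9,0.9,0.9,0.9,0.9,0.9,0.9]}'; python3 -c "
from h import *
for cam in ['side','scene']:
    [print(*l) for l in lids(*snap(cam))]
    if cam=='side': print(len(boxes_of('canister1',cam)))
to(.59,-.0535,.15,-7.5)"
```

```text
time_s: 35.02
eef_pos: [0.4558, -0.4025, 0.006]
orientation: [0.998, -0.065, 0.001, 0.0]
ft_force: [0.5, -0.2, -0.7]
gripper_width: 0.898
finger_force: 0.0
time_s: 35.9
eef_pos: [0.4551, -0.4019, 0.155]
orientation: [0.998, -0.065, -0.0, -0.0]
ft_force: [0.4, 0.1, -1.1]
gripper_width: 0.896
finger_force: 0.0
[311, 95, 34, 29, 462] [ 0.703  -0.347   0.089   0.0637] [ 0.6996 -0.3445]
[389, 117, 18, 14, 201] [ 0.4558 -0.3976  0.075   0.0346] [ 0.4556 -0.3978]
[363, 126, 20, 15, 224] [ 0.509  -0.3077  0.0751  0.0348] [ 0.5062 -0.3071]
[300, 161, 21, 18, 281] [ 0.5911 -0.059   0.0776  0.0339] [ 0.59   -0.0582]
[176, 225, 45, 37, 782] [0.6998 0.314  0.0704 0.0576] [0.6989 0.3141]
4
[259, 111, 18, 13, 176] [ 0.4563 -0.3984  0.0794  0.0316] [ 0.4586 -0.3986]
[258, 129, 19, 15, 207] [ 0.5073 -0.3115  0.0792  0.034 ] [ 0.5071 -0.3114]
[197, 136, 29, 32, 586] [ 0.7022 -0.3443  0.0927  0.062 ] [ 0.7021 -0.3448]
[271, 184, 21, 17, 291] [ 0.5925 -0.0628  0.0803  0.034 ] [ 0.5928 -0.0617]
[297, 288, 40, 42, 911] [0.7025 0.3146 0.0726 0.0549] [0.7027 0.3152]
tcp [ 0.4548 -0.4015  0.1538] yaw -7.46 tilt [-0.002  0.002 -1.   ] ft [ 0.17 -0.66  0.14] w 0.899 t 36.05
offset mm [  88.9 -362.6    4.2] ('twist z', np.float64(0.001))
```

A was nudged about 9 mm inside its cell but still stands. I re-weigh A with averaging and a matching empty reading, since a true weight below 250 g would make the rack wrong.

```bash
python3 -m jog '{"offset":[[0.013,-0.05,0],[0.013,-0.05,0],[0.013,-0.05,0],[0.013,-0.05,0],[0.013,-0.05,0],[0.013,-0.05,0],[0.012,-0.05,0.02],[0,-0.003,0.028]],"twist":[[0,0,0],[0,0,0],[0,0,0],[0,0,0],[0,0,0],[0,0,0],[0,0,0],[0,0,0]],"hand":[1,1,1,1,1,1,1,1]}'>/dev/null;  python3 -m jog '{"offset":[[0,0,0],[0,0,0],[0,0,0]],"twist":[[0,0,0],[0,0,0],[0,0,0]],"hand":[1,1,1]}'; python3 wt2.py; python3 -c "
from h import *
c,p,d=snap('wrist'); W=cloud(c,d); m=(W[...,2]>.07)&(W[...,2]<.085)&(d>0)&(abs(W[...,0]-.59)<.06)&(abs(W[...,1]+.06)<.06)&(p[...,0]>2*p[...,2])
q=rect(W,m);print(m.sum(), q)
to(q[0][0]/1000,q[0][1]/1000,.005,-7.5)"
```

```text
time_s: 37.42
eef_pos: [0.5909, -0.0646, 0.1081]
orientation: [0.998, -0.066, 0.001, 0.0]
ft_force: [0.9, 0.2, -0.4]
gripper_width: 0.999
finger_force: 0.0
fz -0.026703794029772722 0.09691827002836528 tau [-3.8000e-02 -8.6652e+01 -3.1332e+01 -1.0000e-03  4.0000e-03 -1.0000e-03] [0.066 0.157 0.038 0.002 0.004 0.002] [-0.2081  0.5549  1.531   0.      1.0558  1.4928] [ 0.59040543 -0.06377657  0.10718114]
8269 ((591.3470458984375, -62.57383346557617), (63.934810638427734, 65.30848693847656), 86.5436782836914)
tcp [ 0.5904 -0.0638  0.1072] yaw -7.46 tilt [ 0.  0. -1.] ft [-0.29 -0.24  0.01] w 0.996 t 38.48
offset mm [  0.7  -1.3 102.2] ('twist z', np.float64(0.001))
```

```bash
python3 -m jog '{"offset":[[0.001,-0.001,0.035],[0,0,0.035],[0,0,0.032],[0,0,0],[0,0,0],[0,0,0],[0,0,0],[0,0,0]],"twist":[[0,0,0],[0,0,0],[0,0,0],[0,0,0],[0,0,0],[0,0,0],[0,0,0],[0,0,0]],"hand":[1,1,1,0,0,0,0,0]}' 40;  python3 -m jog '{"offset":[[0,0,-0.02],[-0.0005,0,-0.02],[0,0,-0.032],[0,0,-0.03],[0,0,0],[0,0,0],[0,0,0],[0,0,0]],"twist":[[0,0,0],[0,0,0],[0,0,0],[0,0,0],[0,0,0],[0,0,0],[0,0,0],[0,0,0]],"hand":[0,0,0,0,0,0,0,0]}'; sed -i 's/range(20)/range(16)/' wt2.py; python3 wt2.py; python3 -c "
from h import *
to(.589,-.0535,.0055,-7.5)"
```

```text
time_s: 39.48
eef_pos: [0.5918, -0.063, 0.0057]
orientation: [0.998, -0.065, 0.0, 0.0]
ft_force: [-0.1, 1.1, -2.4]
gripper_width: 0.766
finger_force: 44.9
time_s: 40.48
eef_pos: [0.5906, -0.0628, 0.1063]
orientation: [0.998, -0.065, -0.001, -0.0]
ft_force: [-0.5, 0.1, -3.4]
gripper_width: 0.762
finger_force: 45.8
fz -2.9150479463638552 0.1424369462957344 tau [-1.0000e-03 -8.8412e+01 -3.2110e+01  0.0000e+00 -3.0000e-03 -0.0000e+00] [0.002 0.066 0.049 0.    0.001 0.   ] [-0.2064  0.5555  1.5296  0.      1.0565  1.4946] [ 0.59106953 -0.06285522  0.10722926]
tcp [ 0.5911 -0.0629  0.1072] yaw -7.46 tilt [ 0.  0. -1.] ft [ 0.43 -0.26 -2.88] w 0.76 t 41.27
offset mm [ -3.3  -9.  101.7] ('twist z', np.float64(0.001))
```

A ≈ 300 g by both force and joint torque, so the rack is fine. Set it back centred in cell 1.

```bash
python3 -m jog '{"offset":[[-0.003,-0.009,0.03],[0,0,0.03],[0,0,0.025],[0,0,0.011],[0,0,0.005],[0,0,0],[0,0,0],[0,0,0]],"twist":[[0,0,0],[0,0,0],[0,0,0],[0,0,0],[0,0,0],[0,0,0],[0,0,0],[0,0,0]],"hand":[0,0,0,0,0,0,0.9,0.9]}';  python3 -m jog '{"offset":[[0,0,0],[0,0,-0.03],[0,0,-0.06],[0,0,-0.06],[0,0,0],[0,0,0]],"twist":[[0,0,0],[0,0,0],[0,0,0],[0,0,0],[0,0,0],[0,0,0]],"hand":[0.9,0.9,0.9,0.9,0.9,0.9]}'; python3 -c "
from h import *
for cam in ['side','scene']:
    c,p,d=snap(cam); [print(*l) for l in lids(c,p,d)]
    if cam=='scene': cv2.imwrite('pics/s6.png',p[:,:,::-1])
to(.715,-.025,.17,-7.5)"
```

```text
time_s: 42.28
eef_pos: [0.5898, -0.0537, 0.007]
orientation: [0.998, -0.065, 0.001, 0.0]
ft_force: [-0.1, -0.1, 0.7]
gripper_width: 0.901
finger_force: 0.0
time_s: 43.02
eef_pos: [0.589, -0.0535, 0.1561]
orientation: [0.998, -0.065, -0.0, -0.0]
ft_force: [0.4, -0.2, -0.2]
gripper_width: 0.905
finger_force: 0.0
[323, 95, 22, 29, 278] [ 0.7017 -0.3453  0.0887  0.0611] [ 0.695  -0.3494]
[389, 117, 15, 14, 155] [ 0.4565 -0.396   0.0748  0.0349] [ 0.4582 -0.3948]
[363, 126, 20, 15, 231] [ 0.5072 -0.3069  0.0752  0.0338] [ 0.5064 -0.3072]
[299, 163, 21, 18, 291] [ 0.5906 -0.0505  0.0777  0.0335] [ 0.5892 -0.0492]
[176, 225, 45, 37, 783] [0.6989 0.3148 0.0702 0.0577] [0.6992 0.3143]
[197, 136, 29, 32, 586] [ 0.7003 -0.3438  0.0925  0.0612] [ 0.7022 -0.3446]
[272, 185, 21, 18, 307] [ 0.592  -0.0528  0.0799  0.0339] [ 0.592  -0.0531]
[297, 288, 40, 42, 907] [0.7024 0.3144 0.0724 0.0555] [0.7033 0.3154]
tcp [ 0.5884 -0.0534  0.155 ] yaw -7.46 tilt [-0.002  0.    -1.   ] ft [-0.51  0.06 -0.01] w 0.902 t 43.12
offset mm [121.8 -44.6 -15.3] ('twist z', np.float64(0.001))
```

View pics/s6.png

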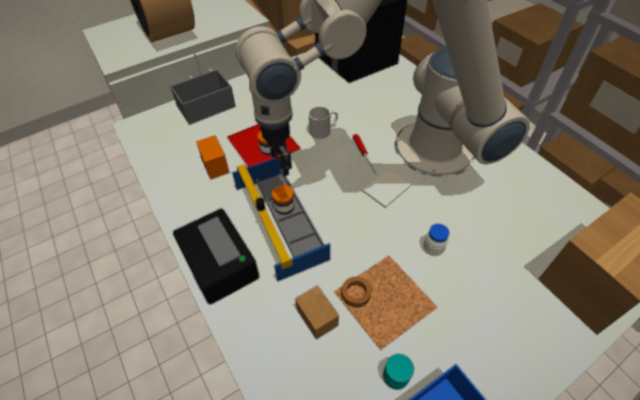

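All three are placed (cell 1, and two in the tray) and the mat is empty, with no fourth canister. Now close the bar by pushing the knob from the far side.

```bash
python3 -m jog '{"offset":[[0.04,-0.015,0],[0.04,-0.015,0],[0.0395,-0.0145,0],[0,0,0],[0,0,0],[0,0,0.03],[0,0,0.03],[0,0,0.017]],"twist":[[0,0,0],[0,0,0],[0,0,0],[0,0,0],[0,0,0],[0,0,0],[0,0,0],[0,0,0]],"hand":[0,0,0,0,0,0,0,0]}' ;  python3 -m jog '{"offset":[[-0.006,0,0],[-0.012,0,0],[-0.014,0,0],[-0.014,0,0],[-0.014,0,0],[-0.014,0,0],[-0.012,0,0],[0,0,0]],"twist":[[0,0,0],[0,0,0],[0,0,0],[0,0,0],[0,0,0],[0,0,0],[0,0,0],[0,0,0]],"hand":[0,0,0,0,0,0,0,0]}'; python3 bar.py
```

```text
time_s: 44.12
eef_pos: [0.7118, -0.0252, 0.0775]
orientation: [0.998, -0.065, -0.001, -0.0]
ft_force: [0.0, 0.2, 0.1]
gripper_width: -0.006
finger_force: 0.0
time_s: 45.12
eef_pos: [0.6275, -0.0137, 0.08]
orientation: [0.998, -0.065, 0.0, 0.0]
ft_force: [0.5, -0.2, -0.6]
gripper_width: -0.001
finger_force: 0.0
side 914 bar rack x [-0.00579443  0.00302115  0.01821708]
  knob 75 ((609.3348999023438, -5.827732086181641), (27.89485740661621, 39.6215705871582))
scene 521 bar rack x [-0.00354385  0.0090729   0.02017895]
  knob 30 ((616.2189331054688, -6.426051139831543), (20.415252685546875, 48.0677490234375))
wrist 24745 bar rack x [-0.00296168  0.01152197  0.01943804]
  knob 888 ((616.922119140625, -7.4112701416015625), (26.09366798400879, 49.01868438720703))
tcp [ 0.6285 -0.0139  0.0794] yaw -7.46 tilt [ 0. -0. -1.] ft [ 0.13 -1.06 -0.7 ] w -0.0 t 45.27
offset mm [-30.  -10.  -90.6] ('twist z', np.float64(0.001))
```

```bash
python3 -m jog '{"offset":[[-0.005,0,0],[-0.003,0,0],[-0.001,0,0],[0,0,0],[0,0,0]],"twist":[[0,0,0],[0,0,0],[0,0,0],[0,0,0],[0,0,0]],"hand":[0,0,0,0,0]}'; python3 -m jog '{"offset":[[-0.0015,0,0],[0,0,0],[0,0,0]],"twist":[[0,0,0],[0,0,0],[0,0,0]],"hand":[0,0,0]}'; python3 bar.py
```

```text
time_s: 45.9
eef_pos: [0.6193, -0.0126, 0.0792]
orientation: [0.998, -0.065, -0.0, -0.0]
ft_force: [0.9, -0.6, 0.7]
gripper_width: -0.001
finger_force: 0.6
time_s: 46.28
eef_pos: [0.6185, -0.0125, 0.0792]
orientation: [0.998, -0.065, 0.001, 0.0]
ft_force: [5.7, -1.0, -2.1]
gripper_width: 0.0
finger_force: 2.7
side 908 bar rack x [-0.01405211 -0.00488435  0.0105845 ]
  knob 69 ((601.7520141601562, -5.189664840698242), (25.716323852539062, 41.64661407470703))
scene 510 bar rack x [-0.01112484  0.00096436  0.01221228]
  knob 28 ((607.2899169921875, -0.9203643798828125), (45.47980499267578, 14.342129707336426))
wrist 25223 bar rack x [-0.01094289  0.00321411  0.01139023]
  knob 842 ((607.33251953125, -14.821090698242188), (47.335426330566406, 25.62361717224121))
tcp [ 0.6185 -0.0125  0.0792] yaw -7.46 tilt [ 0.001 -0.    -1.   ] ft [ 5.23 -1.09 -2.21] w -0.002 t 46.42
offset mm [-19.8 -10.  -90.8] ('twist z', np.float64(0.001))
```

Force is building, so the bar is at or near the stop. One small push to confirm, then withdraw.

```bash
python3 -m jog '{"offset":[[-0.002,0,0],[0,0,0],[0,0,0]],"twist":[[0,0,0],[0,0,0],[0,0,0]],"hand":[0,0,0]}'; python3 -m jog '{"offset":[[0.005,0,0],[0.015,0,0],[0,0,-0.03],[0,0,-0.06],[0,0,-0.06],[0,0,0],[0,0,0]],"twist":[[0,0,0],[0,0,0],[0,0,0],[0,0,0],[0,0,0],[0,0,0],[0,0,0]],"hand":[0,0,0,0,0,0,0]}'; python3 bar.py; python3 -c "
from h import *
c,p,d=snap('side','f7.png'); [print(*l) for l in lids(c,p,d)]"
```

```text
time_s: 46.8
eef_pos: [0.6185, -0.0125, 0.0795]
orientation: [0.998, -0.065, 0.002, 0.0]
ft_force: [15.2, -2.0, -9.1]
gripper_width: -0.002
finger_force: 8.1
time_s: 47.68
eef_pos: [0.6351, -0.0147, 0.2288]
orientation: [0.998, -0.065, -0.0, -0.0]
ft_force: [-0.7, 1.1, 0.0]
gripper_width: 0.001
finger_force: 0.0
side 918 bar rack x [-0.01399836 -0.00475297  0.01163122]
  knob 50 ((594.1209106445312, -3.9934606552124023), (23.55571746826172, 22.211137771606445))
scene 731 bar rack x [-0.01141223  0.00092943  0.01178465]
  knob 42 ((596.2071533203125, -6.017886161804199), (22.176856994628906, 17.65627670288086))
wrist 9841 bar rack x [-0.01138646  0.00127427  0.01116461]
  knob 656 ((595.8121337890625, -8.19382095336914), (24.080204010009766, 23.22705841064453))
tcp [ 0.6348 -0.0147  0.2277] yaw -7.46 tilt [-0.003  0.    -1.   ] ft [-0.37 -0.4  -0.49] w 0.002 t 47.83
offset mm [-36.3 -10.   57.8] ('twist z', np.float64(0.001))
[311, 95, 34, 29, 487] [ 0.6992 -0.3421  0.0887  0.063 ] [ 0.7005 -0.3426]
[389, 117, 17, 14, 181] [ 0.4561 -0.3984  0.0746  0.0348] [ 0.4566 -0.3959]
[363, 126, 20, 15, 229] [ 0.51   -0.3072  0.0747  0.0352] [ 0.5067 -0.308 ]
[304, 166, 16, 15, 129] [ 0.5827 -0.0482  0.0775  0.0311] [ 0.5724 -0.0471]
[176, 224, 45, 38, 777] [0.6989 0.3146 0.0704 0.0581] [0.6992 0.3143]
```

View pics/f7.png

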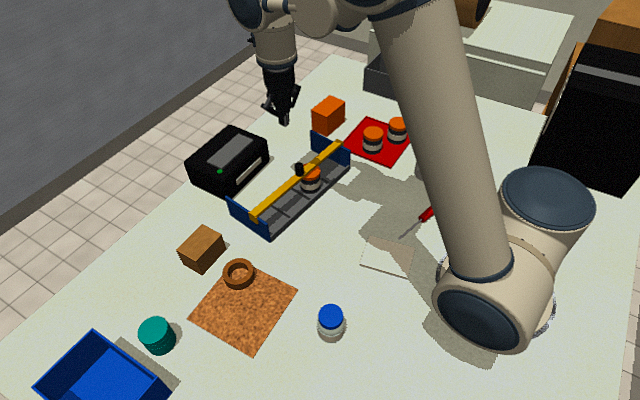

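The bar is at its near stop: rack x about 0, and it did not move under 15 N. One canister is in the rack at (312,180) and two are in the tray at (372,138) and (398,128). The bystanders are in place and the gripper is clear.

```bash
python3 -c "
from station import ticket
print(ticket.job_done())"
```

```text
the job is handed in; nothing more can be done
None
```

I handed the job in; the judging result was not shown. Canisters of about 300 g (in the rack, cell 1) and about 200 g and 290 g (both upright in the tray) are sorted, with no fourth present, the lock bar opened to its far stop and then returned to its near stop.

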